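# Tare a laboratory balance with its carrier plate and weigh a batch of sample boxes

### The job

Weigh the batch: lower the aluminium carrier plate over the two locating pins of the balance until it lies flush on the pan, let go, and, while it is still empty, press the blue tare key for about half a second with a firm but gentle push (6 to 12 N). Then stand every sample box on the bench upright on the carrier plate, and once all are aboard press the green print key the same way to log the weight. Leave the amber bottle where it stands, and leave the boxes on the carrier.

Things in the scene. Friction and masses are not known exactly. Their poses are not given: they have to be found in the camera images.
- balance: low white laboratory balance, fixed to the bench, 300 x 190 x 45 mm; origin on the bench plane, x axis points from its front key panel (-x end) to its back, z up; the body spans x -160 to +140 and y -95 to +95 mm. The grey front panel with keys and a small green display is at its -x end.
- pan (a point): centre of the top face of the steel pan (130 x 160 mm), 57 mm above the bench; same axes as the balance. Two fixed locating pins, 10 mm in diameter, stand on it at x = -60 and x = +60 mm (y = 0) and rise 25 mm above it, the top 7 mm tapered to 4 mm.
- tare_key_top (a point): top centre of the blue tare membrane key, 40 (x) x 44 (y) mm, on the balance's front panel, about 48 mm above the bench; z up. It gives only 2 mm under a stiff spring (about 1 N to start, 7 N at the stop). It registers when pressed straight down with the fingertips at more than 4 N for 0.3 s (aim for 6 to 12 N for half a second); more than 30 N ruins it.
- print_key_top (a point): top centre of the green print membrane key, 40 (x) x 44 (y) mm, on the balance's front panel, about 48 mm above the bench; z up. It gives only 2 mm under a stiff spring (about 1 N to start, 7 N at the stop). It registers when pressed straight down with the fingertips at more than 4 N for 0.3 s (aim for 6 to 12 N for half a second); more than 30 N ruins it.
- carrier_grip (a point): grip point in the upright orange fin in the middle of the loose aluminium carrier plate (0.6 kg, at first lying on the bench). The fin is 60 mm long in x, 12 mm thick in y, its top 60 mm above the underside of the plate; this point is on the centre line, 42 mm above the underside; z up. Seated flush, it is 42 mm straight above pan.
- carrier_top (a point): centre of the top face of the carrier plate, 200 (x) x 250 (y) x 8 mm, same axes as its fin. Two through holes, 13.5 mm in diameter, at x = -60 and +60 mm, y = 0; half a turn round it fits as well. It has room for four boxes, two each side of the fin, centred at x = +-42, y = +-66 mm, with their length along x.
- blue_box (a point): sample box, 70 long x 50 wide x 50 mm tall, blue ribbed base with white lid, about 0.14 kg, closed and rigid. This point is its centre, 25 mm above its underside; its x axis runs along the 70 mm length, z up. May be absent (None from the start).
- red_box (a point): sample box, 70 long x 50 wide x 50 mm tall, red ribbed base with white lid, about 0.14 kg, closed and rigid. This point is its centre, 25 mm above its underside; its x axis runs along the 70 mm length, z up. May be absent (None from the start).
- green_box (a point): sample box, 70 long x 50 wide x 50 mm tall, green ribbed base with white lid, about 0.14 kg, closed and rigid. This point is its centre, 25 mm above its underside; its x axis runs along the 70 mm length, z up. May be absent (None from the start).
- yellow_box (a point): sample box, 70 long x 50 wide x 50 mm tall, yellow ribbed base with white lid, about 0.14 kg, closed and rigid. This point is its centre, 25 mm above its underside; its x axis runs along the 70 mm length, z up. May be absent (None from the start).
- amber_bottle: amber glass bottle, 68 mm in diameter, 140 mm tall, to be left alone; origin under its centre
Mind the look-alikes: they are no part of the job. What is shaped like the part that bears blue_box but brown is not meant.

How it is judged:
On the way, in this order (a step that is already met when the one before it is completed fails the run):
1. the carrier plate lies flush on the pan, over both pins, let go (horizontal distance between carrier_grip and pan below 0.006 m and z of carrier_grip in the frame of pan between 0.039 and 0.0455 m and angle between the z axis of carrier_grip and the z axis of pan, either way round below 0.03 rad and contact force between carrier and the fingers below 0.2 N), for 0.2 s.
2. the blue tare key is pressed with more than 4 N for 0.3 s while the carrier is seated and no box is on it (contact force between tare_key and the fingers above 4 N and horizontal distance between carrier_grip and pan below 0.006 m and z of carrier_grip in the frame of pan between 0.039 and 0.0455 m and angle between the z axis of carrier_grip and the z axis of pan, either way round below 0.03 rad and height (world z) of each of blue_box, red_box, green_box, yellow_box below 0.06 m), for 0.3 s.
3. every box present stands upright on the carrier plate, the plate still flush (horizontal distance between carrier_grip and pan below 0.006 m and z of carrier_grip in the frame of pan between 0.039 and 0.0455 m and angle between the z axis of carrier_grip and the z axis of pan, either way round below 0.03 rad and x of blue_box in the frame of carrier_grip between -0.085 and 0.085 m and y of blue_box in the frame of carrier_grip between -0.11 and 0.11 m and z of blue_box in the frame of carrier_grip between -0.015 and -0.003 m and angle between each of blue_box, red_box, green_box, yellow_box's own z axis and vertical below 0.12 rad and x of red_box in the frame of carrier_grip between -0.085 and 0.085 m and y of red_box in the frame of carrier_grip between -0.11 and 0.11 m and z of red_box in the frame of carrier_grip between -0.015 and -0.003 m and x of green_box in the frame of carrier_grip between -0.085 and 0.085 m and y of green_box in the frame of carrier_grip between -0.11 and 0.11 m and z of green_box in the frame of carrier_grip between -0.015 and -0.003 m and x of yellow_box in the frame of carrier_grip between -0.085 and 0.085 m and y of yellow_box in the frame of carrier_grip between -0.11 and 0.11 m and z of yellow_box in the frame of carrier_grip between -0.015 and -0.003 m), for 0.2 s.
4. the green print key is pressed with more than 4 N for 0.3 s while all boxes stand on the carrier (all of step 3 and contact force between print_key and the fingers above 4 N), for 0.3 s.
At the end, for the whole second after the job is handed in: The carrier plate is flush on the pan over both pins (within 6 mm sideways, 3.5 mm in height, 0.03 rad), and every box present stands upright (0.12 rad) and at rest directly on the carrier plate, its centre within 85 mm (x) and 110 mm (y) of the plate's centre (all of step 3 and linear speed of each of box_blue, box_red, box_green, box_yellow below 0.02 m/s); the robot touches nothing.
It fails at once if a key is pressed harder than 30 N (contact force between any of tare_key, print_key and anything else above 30 N).
It fails at once if the amber bottle is shoved more than 6 cm from its place or knocked over (distance of amber_bottle from where it was at the start of the episode above 0.06 m or angle between amber_bottle's own z axis and vertical above 0.5 rad).
Of box_blue, box_red, box_green, box_yellow only 3 to 4 are there at a start; the rules pass over those that are not, and their reading is None.
At some moment in a run one of box_blue, box_red, box_green, box_yellow may be knocked a few centimetres aside while the robot is not near it.
It also fails if it takes over 208 s, if anything falls off the work surface, if the arm or the gripper's body presses on something with over 40 N, if the wrist force passes 120 N, or if a joint passes its speed limit or range.

### The arm

A 7-joint arm with a two-finger parallel gripper is mounted at the origin on the work surface. World frame = base frame: x ahead of the robot, y to its left, z up, the work surface at z = 0. Lengths are in m, angles in rad, forces in N, time in s.
With the tool pointing down it reaches from about 0.425 to 0.825 m from the base axis. Payload 3.6 kg.
Tool frame: the origin (TCP) lies midway between the tips of the shut fingers; the grasp point (between the pads) lies 19 mm behind it; z points along the fingers, y is the line along which they close (so a half turn about z gives the same grasp; the last joint's range is limited). The gripper opens to 85 mm and grips with 20 to 120 N. Pads are 22 mm wide; open, the fingers measure 114 mm over their backs; the gripper's body (76 mm by 85 mm) begins 54 mm behind the grasp point. The pads swing forward as they close: fully open they stand 13 mm farther back than shut.
Start: joints at [1.169, 0.615, -0.013, 1.423, 0.008, 1.103, -0.04], TCP at [0.239, -0.605, 0.231] pointing down, gripper open.
Joint ranges: [-3.12, 3.12], [-0.3, 2.06], [-1.34, 1.32], [0.26, 2.42], [-1.36, 4.5], [0.01, 1.98], [-2.84, 2.84]. Speed limits (rad/s): [2.79, 2.79, 3.14, 3.14, 3.14, 3.14, 3.14].

### API

Orientations are given as a 3x3 rotation matrix whose columns are the frame's x, y, z axes.
In Python, from rig import bot, cams, ticket gives the robot as it stands.
- The arm moves only by the tool play_rows, never from a script. Its argument "commands" is a list of rows, each an object of numbers: "hand": the closure in counts, from 0 (fully open) to 255 (shut); "dx", "dy", "dz": the shift along the world's x, y, z in m; "spin": the turn about the world's z in rad. In form: [{"hand": .., "dx": .., "dy": .., "dz": .., "spin": ..}, ...]. A call has 1 to 10 rows; each row shifts and turns the commanded pose from where the row before left it; what a row does not reach is not made up. A row lasts 1/8 s, in which the tool goes at most 62.5 mm and 10.7 degrees, less where a joint would pass 70% of its speed; a pose out of reach is approached as far as the arm can. A call is refused whole if a number of a shift passes 0.0625 or a number of a turn 0.188, either way. A call with a gripper value outside its range is refused whole. The fingers move at their own pace and stop on an object; "grip_force" is the grip in N (left out, the last holds). Time passes only in rows, so rows that do not move let the fingers close. It gives the time, the measured TCP pose, the force, the opening and the grip force at its end, in the units of the state.
- bot.read_state(): the state, without advancing time (a new reading comes with each control period).
- cams.snapshot(name): name is "scene" or "side" or "wrist"; returns the picture (400x640x3 uint8, red, green, blue); there is no depth.
- cams.camera_info(name): a dict with "vfov" (degrees; the focal length in pixels is half the picture's height over the tangent of half this angle, whatever the lens; pixels are square), "cx", "cy" (the principal point, pixels), "R" (3x3) and "t" (3): a world point X has camera coordinates R X + t. Camera axes: x right, y down, z forward; pixel columns grow to the right and rows downward; lengths in m; the calibration is good to about 2 mm. A picture is of the moment at which its call begins: read the wrist's pose just before it. camera_info takes no time and is no camera call; for the wrist camera it gives the pose at the moment of the call.
- ticket.close_job(): hands the job in; it is judged then, once.
The state is a dict: "clock": time; "q": joint angles; "qd": joint speeds; "effort": joint torques, N m; "ee_pos": TCP position; "tcp_rot": TCP orientation; "wrist_force": force on the tool from outside, world axes, zero at the start; "ft_torque": the same for the moment, N m; "finger_gap": finger opening in m; "gripper_force": force on a finger pad.
Only numpy, scipy, OpenCV 4.12 (cv2) and the standard library are available. Lean on these libraries where they do the work, as an engineer would, in place of code of your own. Each camera call takes 0.05 s, during which the arm holds its last target. There are 200 camera calls.

## Working session

There is one attempt and no reset: what is moved stays moved. The work goes in short steps, Python scripts to look and compute and a tool call to move; the robot and the scene stay as the last step left them, time stands still between calls to the robot, and variables do not carry over. Pictures are saved under pics/ and viewed, at most 14 in all, crops included, and the job is handed in when it is done.

Besides the shell and the picture viewer there is one more tool, called by a JSON object that holds its "name" and its "arguments", one argument or row to a line. play_rows: Moves the arm, as the interface text tells. Its arguments: {"type":"object","properties":{"commands":{"type":"array","items":{"type":"object","properties":{"hand":{"type":"number"},"dx":{"type":"number"},"dy":{"type":"number"},"dz":{"type":"number"},"spin":{"type":"number"}}}},"grip_force":{"type":"number"}},"required":["commands"]}

```bash
mkdir -p pics; ls; cat > h.py <<'E'
import numpy as np, cv2
from rig import bot, cams, ticket
def snap(n,f):
    i=cams.camera_info(n); p=cams.snapshot(n); cv2.imwrite(f'pics/{f}.png',p[:,:,::-1]); return p,i
def ray(i,u,v,z,h=400):
    f=h/2/np.tan(np.radians(i['vfov'])/2); R=np.array(i['R']);t=np.array(i['t'])
    c=-R.T@t; d=R.T@np.array([(u-i['cx'])/f,(v-i['cy'])/f,1]); return c+d*(z-c[2])/d[2]
E
python3 - <<'E'
from h import *
ims=[]
for n in ['scene','side','wrist']:
    p,i=snap(n,n+'0'); print(n,i)
print(bot.read_state())
E
```

```text
pics
scene {'vfov': 48.415237455381124, 'cx': 321.8401831116973, 'cy': 195.84871624769588, 'R': array([[ 0.38177421,  0.92423409,  0.00630928],
       [ 0.64576967, -0.26185251, -0.71722716],
       [-0.66123369,  0.27789317, -0.69681088]]), 't': array([-0.24585401, -0.32701409,  1.64556747])}
side {'vfov': 49.17262534772746, 'cx': 328.5191878446714, 'cy': 194.0179676385244, 'R': array([[ 0.99177016, -0.12731528, -0.01351951],
       [-0.1079329 , -0.77461105, -0.62315986],
       [ 0.06886541,  0.61949056, -0.78197763]]), 't': array([-0.5876162 ,  0.09472059,  1.41082656])}
wrist {'vfov': 70.19512566819364, 'cx': 322.26049440155407, 'cy': 204.01142687899153, 'R': array([[ 0.36622656, -0.93052241, -0.0024814 ],
       [-0.89178607, -0.35173999,  0.284599  ],
       [-0.26569855, -0.10201484, -0.95864344]]), 't': array([-0.64805284, -0.0363235 ,  0.37965849])}
{'clock': 0.15, 'q': array([ 1.16850917,  0.61576389, -0.01260871,  1.42453137,  0.00809928,
        1.103419  , -0.04041866]), 'qd': array([ 1.17554110e-03, -4.13005369e-03,  1.60004710e-04, -5.26839576e-03,
       -4.51506678e-06, -8.04985659e-04,  2.23878700e-03]), 'effort': array([ 1.07840464e-03, -4.69660735e+01,  2.59600002e-01, -1.71251535e+01,
        9.93089110e-03,  7.13895904e-03,  6.88657877e-06]), 'ee_pos': array([ 0.23834581, -0.60408785,  0.23036074]), 'tcp_rot': array([[ 9.30204836e-01,  3.67039984e-01, -7.82928625e-04],
       [ 3.67040819e-01, -9.30202859e-01,  1.91786990e-03],
       [-2.43475084e-05, -2.07137862e-03, -9.99997854e-01]]), 'wrist_force': array([-0.64478169, -0.33148928,  0.64462058]), 'ft_torque': array([0.00610055, 0.06815866, 0.03896469]), 'gripper_force': 0.0, 'finger_gap': 0.08552587732958736}
```

View pics/scene0.png

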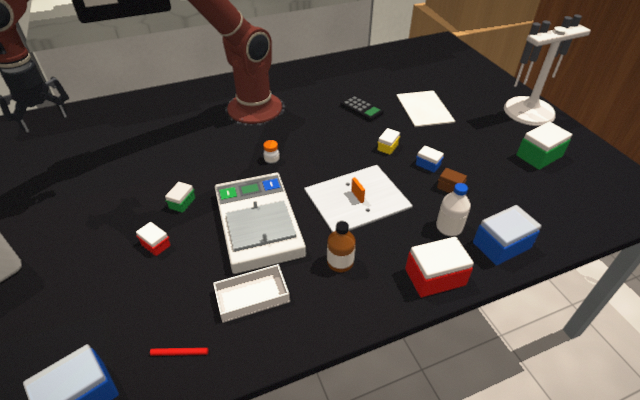

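View pics/side0.png

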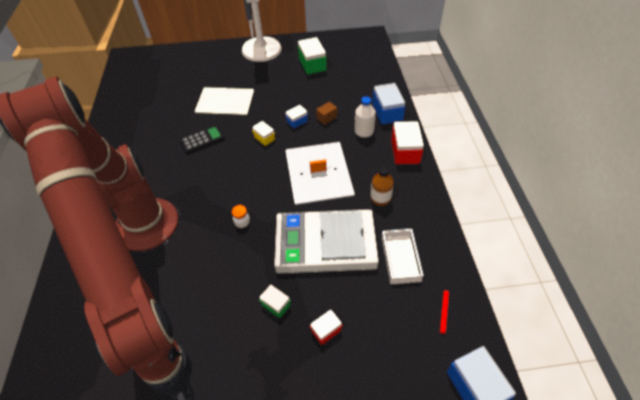

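The scene view shows the balance (258,220) with green print key (229,192) and blue tare key (271,184), and the carrier (358,198) with its orange fin. The small boxes are yellow (389,141), blue (430,158), green (180,196) and red (152,238). The brown box (452,181) and the large boxes are decoys. The amber bottle is at (341,247).

```bash
cat >> h.py <<'E'
def mask(p,kind):
    h=cv2.cvtColor(p,cv2.COLOR_RGB2HSV); H,S,V=[h[:,:,k].astype(int) for k in range(3)]
    return {'white':(S<60)&(V>130),'orange':(H>4)&(H<20)&(S>150)&(V>90),'blue':(H>100)&(H<125)&(S>130)&(V>60),
     'green':(H>45)&(H<85)&(S>110)&(V>50),'yellow':(H>20)&(H<35)&(S>130)&(V>90),'red':((H<4)|(H>174))&(S>150)&(V>70)}[kind].astype(np.uint8)
def blob(m,roi):
    x0,y0,x1,y1=roi; mm=np.zeros_like(m); mm[y0:y1,x0:x1]=m[y0:y1,x0:x1]
    c,_=cv2.findContours(mm,cv2.RETR_EXTERNAL,cv2.CHAIN_APPROX_NONE); return max(c,key=cv2.contourArea)
def rect(i,c,z):
    w=np.array([ray(i,u,v,z)[:2] for u,v in c[:,0]])
    (x,y),(a,b),an=cv2.minAreaRect((w*1000).astype(np.float32))
    if a<b: an+=90
    return np.round([x/1000,y/1000,max(a,b)/1000,min(a,b)/1000,(an+90)%180-90],4)
E
python3 - <<'E'
from h import *
P={n:cv2.imread(f'pics/{n}0.png')[:,:,::-1].copy() for n in ['scene','side']}
I={n:cams.camera_info(n) for n in P}
rois={'scene':dict(yel=(375,125,402,156),blu=(414,143,445,172),gre=(162,178,198,214),red=(134,220,172,256),car=(300,160,415,236)),
 'side':dict(yel=(250,118,278,146),blu=(283,102,311,128),gre=(256,283,294,320),red=(306,308,346,345),car=(282,140,358,206))}
for n in P:
    for k,r in rois[n].items(): print(n,k,rect(I[n],blob(mask(P[n],'white'),r),0.008 if k=='car' else 0.048))
kr={'scene':dict(green=(215,182,241,204),blue=(257,174,284,194),orange=(345,170,372,210)),'side':dict(green=(282,245,302,266),blue=(282,210,304,230),orange=(305,155,332,175))}
for n in P:
    for k,r in kr[n].items(): print(n,k,rect(I[n],blob(mask(P[n],k),r),0.048 if k!='orange' else 0.05))
# pins: tips
for n,pp in {'scene':[(255,206),(265,239)],'side':[(323,233),(364,231)]}.items():
    for u,v in pp: print(n,'pin',ray(I[n],u,v,.08).round(4))
big=np.hstack([cv2.resize(P['scene'][160:280,205:305],None,fx=4,fy=4,interpolation=2),cv2.resize(P['side'][200:320,270:370],None,fx=4,fy=4,interpolation=2)])
cv2.imwrite('pics/c1.png',big[:,:,::-1])
E
```

```text
scene yel [ 3.94700e-01  3.37000e-01  8.14000e-02  4.98000e-02 -5.34117e+01]
scene blu [ 0.5243  0.4122  0.0707  0.0613 31.8178]
scene gre [  0.4048  -0.3365   0.0748   0.0564 -43.1121]
scene red [ 0.5344 -0.4282  0.076   0.0494 29.2241]
scene car [  0.5748   0.1402   0.2529   0.2039 -86.7796]
side yel [ 3.92300e-01  3.41700e-01  7.74000e-02  5.28000e-02 -5.35293e+01]
side blu [ 0.5198  0.4155  0.0777  0.0594 29.6355]
side gre [  0.3999  -0.3363   0.0717   0.0518 -43.4672]
side red [ 0.5304 -0.4272  0.0704  0.0507 29.4939]
side car [  0.5738   0.1413   0.26     0.2051 -86.7927]
scene green [ 4.60300e-01 -2.10600e-01  4.30000e-02  4.12000e-02  8.57213e+01]
scene blue [ 4.71100e-01 -8.77000e-02  4.23000e-02  4.07000e-02  8.49613e+01]
scene orange [  0.5888   0.1331   0.098    0.034  -25.2288]
side green [ 4.58700e-01 -2.09700e-01  4.20000e-02  3.53000e-02  8.51784e+01]
side blue [ 4.71100e-01 -8.71000e-02  4.25000e-02  3.74000e-02  8.50968e+01]
side orange [ 0.5737  0.1277  0.0526  0.0481 -0.5537]
scene pin [ 0.5715 -0.1604  0.08  ]
scene pin [ 0.6897 -0.1696  0.08  ]
side pin [ 0.5558 -0.1672  0.08  ]
side pin [ 0.6761 -0.1767  0.08  ]
```

View pics/c1.png

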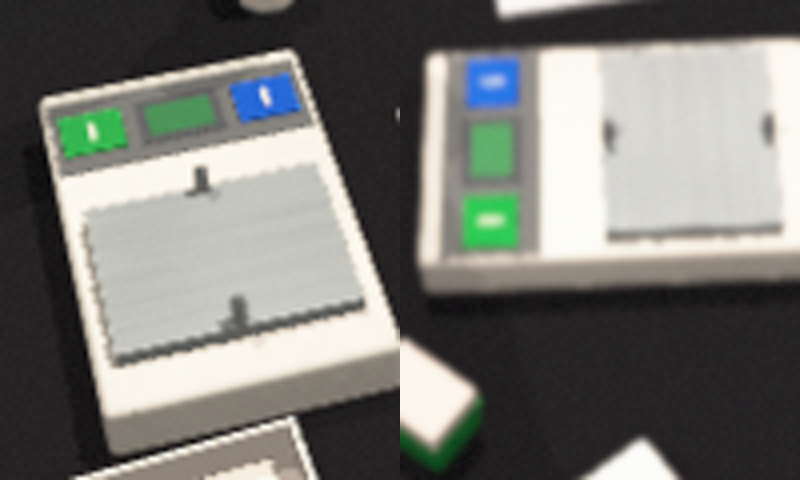

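The crop shows both pins, dark posts at scene (255,203) and (264,235), and a clear view of the keys. I'll refine the pin positions from above with the wrist camera.

{"name": "play_rows", "arguments": {
  "commands": [
    {"hand": 0, "dx": 0.035, "dy": 0.048, "dz": 0.005, "spin": -0.041},
    {"dx": 0.035, "dy": 0.048, "dz": 0.005, "spin": -0.041},
    {"dx": 0.035, "dy": 0.048, "spin": -0.041},
    {"dx": 0.035, "dy": 0.048, "spin": -0.041},
    {"dx": 0.035, "dy": 0.048, "spin": -0.041},
    {"dx": 0.035, "dy": 0.048, "spin": -0.041},
    {"dx": 0.035, "dy": 0.048, "spin": -0.041},
    {"dx": 0.035, "dy": 0.048, "spin": -0.041},
    {"dx": 0.035, "dy": 0.048, "spin": -0.041},
    {"dx": 0}
  ]
}}

```text
invalid input
```

```bash
python3 - <<'E'
from h import *
p,i=snap('wrist','w1'); s=bot.read_state(); print(s['ee_pos'],s['tcp_rot'],s['wrist_force'])
import pickle; pickle.dump(i,open('w1.pkl','wb'))
E
```

```text
[ 0.23839295 -0.60419186  0.23057354] [[ 9.30195588e-01  3.67063745e-01 -6.13167723e-04]
 [ 3.67064256e-01 -9.30194402e-01  1.48569751e-03]
 [-2.50194906e-05 -1.60706123e-03 -9.99998708e-01]] [-0.07144679 -0.69035517 -0.18547185]
```

View pics/w1.png

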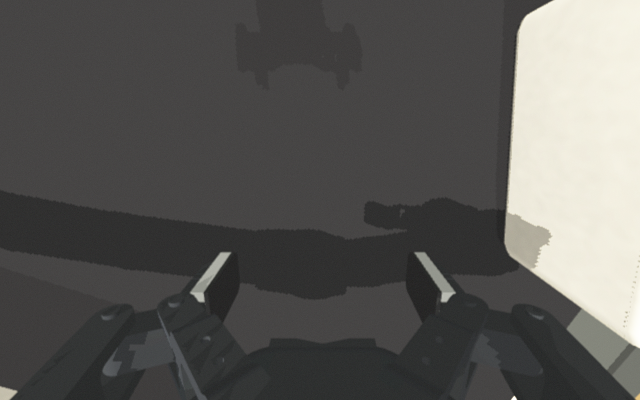

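The arm hasn't moved: the picture shows only bench and fingers. The call was refused, so I'll give every field in each row.

{"name": "play_rows", "arguments": {
  "commands": [
    {"hand": 0, "dx": 0.035, "dy": 0.048, "dz": 0.005, "spin": -0.041},
    {"hand": 0, "dx": 0.035, "dy": 0.048, "dz": 0.005, "spin": -0.041},
    {"hand": 0, "dx": 0.035, "dy": 0.048, "dz": 0, "spin": -0.041},
    {"hand": 0, "dx": 0.035, "dy": 0.048, "dz": 0, "spin": -0.041},
    {"hand": 0, "dx": 0.035, "dy": 0.048, "dz": 0, "spin": -0.041},
    {"hand": 0, "dx": 0.035, "dy": 0.048, "dz": 0, "spin": -0.041},
    {"hand": 0, "dx": 0.035, "dy": 0.048, "dz": 0, "spin": -0.041},
    {"hand": 0, "dx": 0.035, "dy": 0.048, "dz": 0, "spin": -0.041},
    {"hand": 0, "dx": 0.035, "dy": 0.048, "dz": 0, "spin": -0.041},
    {"hand": 0, "dx": 0, "dy": 0, "dz": 0, "spin": 0}
  ]
}}

```text
clock: 1.45
ee_pos: [0.5569, -0.1649, 0.2408]
tcp_rot: [[1.0, 0.019, 0.002], [0.019, -1.0, 0.005], [0.002, -0.005, -1.0]]
wrist_force: [0.3, -0.1, -0.2]
finger_gap: 0.0856
gripper_force: 0.0
```

```bash
python3 - <<'E'
from h import *
p,i=snap('wrist','w2'); s=bot.read_state(); print(s['ee_pos'],s['tcp_rot'],s['wrist_force'])
import pickle; pickle.dump(i,open('w2.pkl','wb'))
E
```

```text
[ 0.55478806 -0.16919149  0.24081186] [[ 9.99908334e-01  1.35369364e-02 -2.72673248e-04]
 [ 1.35373162e-02 -9.99907325e-01  1.44314409e-03]
 [-2.53112228e-04 -1.44670307e-03 -9.99998921e-01]] [-0.09482756 -0.30556521 -0.61462447]
```

View pics/w2.png

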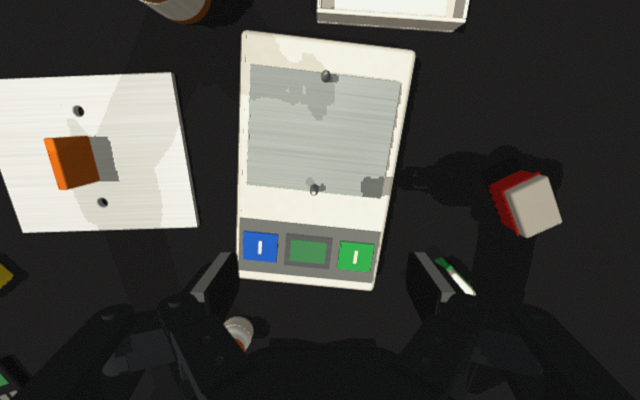

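The wrist view shows the pan with pins at (326,75) and (315,190), and the keys at (260,247) and (356,256). The carrier's holes are at (78,111) and (102,202), with the fin at (72,162). The arm is settled now, so I'll measure precisely.

```bash
python3 - <<'E'
from h import *
import pickle
p,i=snap('wrist','w3'); pickle.dump(i,open('w3.pkl','wb')); print(bot.read_state()['ee_pos'],(-np.array(i['R']).T@i['t']).round(4))
g=cv2.cvtColor(p,cv2.COLOR_RGB2GRAY)
for nm,roi,z in [('green',(330,235,380,275),.048),('blue',(238,228,282,266),.048)]:
    print(nm,rect(i,blob(mask(p,nm),roi),z))
print('car',rect(i,blob(mask(p,'white'),(0,60,205,240)),.008))
for u0,v0 in [(78,111),(102,202)]:
    sub=(g[v0-10:v0+11,u0-10:u0+11]<80).astype(np.uint8); m=cv2.moments(sub,True); u,v=u0-10+m['m10']/m['m00'],v0-10+m['m01']/m['m00']
    print('hole',u,v,m['m00'],ray(i,u,v,.005).round(4))
for u0,v0 in [(326,75),(315,190)]:
    sub=(g[v0-9:v0+10,u0-9:u0+10]<105).astype(np.uint8); m=cv2.moments(sub,True); u,v=u0-9+m['m10']/m['m00'],v0-9+m['m01']/m['m00']
    print('pin',u,v,m['m00'],ray(i,u,v,.07).round(4))
a=cv2.resize(p[55:210,230:420],None,fx=4,fy=4,interpolation=2)
cv2.imwrite('pics/c2.png',a[:600,:760,::-1])
E
```

```text
[ 0.55354898 -0.17200584  0.24090585] [ 0.6273 -0.1678  0.3832]
green [ 4.60300e-01 -2.07500e-01  4.34000e-02  3.96000e-02  8.49601e+01]
blue [ 4.71300e-01 -8.44000e-02  4.30000e-02  4.01000e-02  8.39795e+01]
car [  0.5747   0.1429   0.251    0.2009 -86.8905]
hole 74.80555555555556 110.22222222222223 36.0 [0.6345 0.1458 0.005 ]
hole 98.86111111111111 200.86111111111111 36.0 [0.5154 0.1406 0.005 ]
pin 323.18367346938777 75.28571428571429 98.0 [ 0.6701 -0.1677  0.07  ]
pin 310.62 185.54 50.0 [ 0.5557 -0.1551  0.07  ]
```

View pics/c2.png

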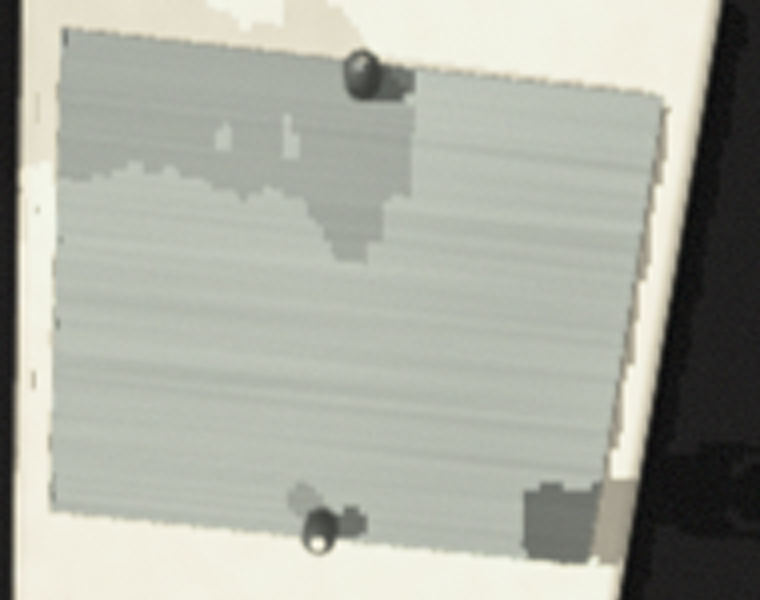

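The crop shows pan corners at about (64,28), (664,97), (52,512) and (600,562). The pins run from base to tip at (362,82)→(362,58) and (319,525)→(319,546).

```bash
python3 - <<'E'
from h import *
import pickle
i=pickle.load(open('w3.pkl','rb'))
f=lambda a,b,z:ray(i,230+(a-1.5)/4,55+(b-1.5)/4,z).round(4)
for a,b,z in [(362,82,.057),(362,58,.082),(319,525,.057),(319,546,.082),(64,28,.057),(664,97,.057),(52,512,.057),(600,562,.057)]: print(a,b,f(a,b,z))
E
```

```text
362 82 [ 0.672  -0.1644  0.057 ]
362 58 [ 0.6739 -0.1646  0.082 ]
319 525 [ 0.5523 -0.1531  0.057 ]
319 546 [ 0.5522 -0.1542  0.082 ]
64 28 [ 0.684  -0.0867  0.057 ]
664 97 [ 0.6693 -0.2443  0.057 ]
52 512 [ 0.5552 -0.075   0.057 ]
600 562 [ 0.5422 -0.2363  0.057 ]
```

{"name": "play_rows", "arguments": {
  "commands": [
    {"hand": 0, "dx": 0.0036, "dy": 0.0525, "dz": -0.012, "spin": 0.0063},
    {"hand": 0, "dx": 0.0036, "dy": 0.0525, "dz": -0.012, "spin": 0.0063},
    {"hand": 0, "dx": 0.0036, "dy": 0.0525, "dz": -0.012, "spin": 0.0063},
    {"hand": 0, "dx": 0.0036, "dy": 0.0525, "dz": -0.012, "spin": 0.0063},
    {"hand": 0, "dx": 0.0036, "dy": 0.0525, "dz": -0.012, "spin": 0.0063},
    {"hand": 0, "dx": 0.0036, "dy": 0.0515, "dz": -0.012, "spin": 0.0063},
    {"hand": 0, "dx": 0, "dy": 0, "dz": 0, "spin": 0},
    {"hand": 0, "dx": 0, "dy": 0, "dz": -0.048, "spin": 0},
    {"hand": 0, "dx": 0, "dy": 0, "dz": -0.048, "spin": 0},
    {"hand": 0, "dx": 0, "dy": 0, "dz": -0.048, "spin": 0}
  ]
}}

```text
clock: 2.8
ee_pos: [0.5761, 0.1376, 0.0246]
tcp_rot: [[0.999, 0.04, 0.002], [0.04, -0.999, -0.002], [0.002, 0.002, -1.0]]
wrist_force: [0.3, -0.6, -0.3]
finger_gap: 0.0854
gripper_force: 0.0
```

{"name": "play_rows", "arguments": {
  "commands": [
    {"hand": 0, "dx": 0, "dy": 0, "dz": 0, "spin": 0},
    {"hand": 0, "dx": 0, "dy": 0, "dz": 0, "spin": 0},
    {"hand": 255, "dx": 0, "dy": 0, "dz": 0, "spin": 0},
    {"hand": 255, "dx": 0, "dy": 0, "dz": 0, "spin": 0},
    {"hand": 255, "dx": 0, "dy": 0, "dz": 0, "spin": 0},
    {"hand": 255, "dx": 0, "dy": 0, "dz": 0, "spin": 0},
    {"hand": 255, "dx": 0, "dy": 0, "dz": 0, "spin": 0},
    {"hand": 255, "dx": 0, "dy": 0, "dz": 0, "spin": 0}
  ],
  "grip_force": 80
}}

```text
clock: 3.8
ee_pos: [0.5754, 0.1418, 0.0259]
tcp_rot: [[0.999, 0.045, 0.001], [0.045, -0.999, 0.001], [0.001, -0.001, -1.0]]
wrist_force: [-1.7, 0.4, 5.5]
finger_gap: 0.0107
gripper_force: 79.4
```

```bash
python3 - <<'E'
from h import *
i=cams.camera_info('scene'); j=cams.camera_info('side')
print(ray(i,341,262,0.0).round(3),ray(j,382,201,0).round(3), ray(i,342,228,.14).round(3))
s=bot.read_state(); print(s['ee_pos'],s['tcp_rot'][:,0],s['finger_gap'],s['wrist_force'])
E
```

```text
[0.769 0.001 0.   ] [ 0.77  -0.015  0.   ] [ 0.776 -0.005  0.14 ]
[0.57536706 0.14177183 0.02585589] [9.98996839e-01 4.47766456e-02 6.06757479e-04] 0.010710052386743284 [-1.68010668  0.43478793  5.45742941]
```

{"name": "play_rows", "arguments": {
  "commands": [
    {"hand": 255, "dx": 0, "dy": 0, "dz": 0.015, "spin": 0},
    {"hand": 255, "dx": 0, "dy": 0, "dz": 0.04, "spin": 0},
    {"hand": 255, "dx": 0, "dy": 0, "dz": 0.04, "spin": 0},
    {"hand": 255, "dx": 0, "dy": 0, "dz": 0.04, "spin": 0},
    {"hand": 255, "dx": 0, "dy": 0, "dz": 0.04, "spin": 0},
    {"hand": 255, "dx": 0, "dy": 0, "dz": 0, "spin": 0},
    {"hand": 255, "dx": 0, "dy": 0, "dz": 0, "spin": 0},
    {"hand": 255, "dx": 0, "dy": 0, "dz": 0, "spin": 0},
    {"hand": 255, "dx": 0, "dy": 0, "dz": 0, "spin": 0}
  ]
}}

```text
clock: 4.92
ee_pos: [0.5743, 0.1411, 0.1986]
tcp_rot: [[0.999, 0.045, -0.003], [0.045, -0.999, -0.001], [-0.003, 0.001, -1.0]]
wrist_force: [0.0, 0.7, -6.0]
finger_gap: 0.011
gripper_force: 78.7
```

```bash
python3 - <<'E'
from h import *
import pickle
p,i=snap('wrist','w4'); pickle.dump(i,open('w4.pkl','wb'));s=bot.read_state(); print(s['ee_pos'],s['tcp_rot'],s['wrist_force'],s['ft_torque'])
E
```

```text
[0.57457662 0.14124248 0.19899275] [[ 9.98998657e-01  4.46760602e-02 -2.39455440e-03]
 [ 4.46746519e-02 -9.99001385e-01 -6.38441010e-04]
 [-2.42068619e-03  5.30825827e-04 -9.99996929e-01]] [ 0.34446068  0.0463925  -6.23403457] [-0.01750791  0.0490558   0.01512766]
```

View pics/w4.png

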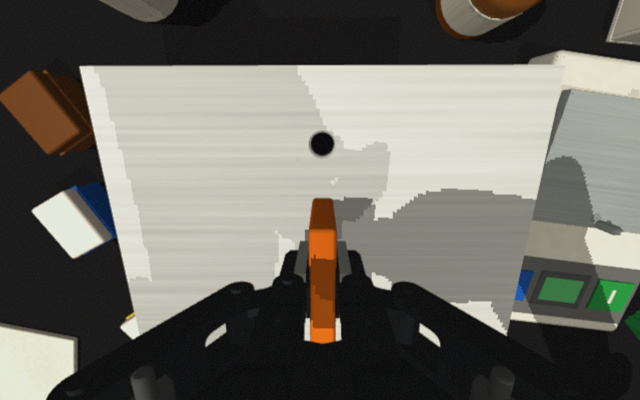

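The plate hangs level from the gripper. Its +x hole is at (322,144) and its front edge runs from (80,67) to (563,65).

```bash
python3 - <<'E'
from h import *
import pickle
i=pickle.load(open('w4.pkl','rb')); p=cv2.imread('pics/w4.png'); g=cv2.cvtColor(p,cv2.COLOR_BGR2GRAY)
v0,u0=144,322; m=cv2.moments((g[v0-18:v0+18,u0-18:u0+18]<70).astype(np.uint8),True); u,v=u0-18+m['m10']/m['m00'],v0-18+m['m01']/m['m00']
s=bot.read_state(); R=s['tcp_rot']; T=s['ee_pos']; zt=T[2]-.018
h=ray(i,u,v,zt-.002); a=ray(i,80,67,zt); b=ray(i,563,65,zt)
print(u,v,h,a,b,np.linalg.norm(a-b),'edge yaw',np.degrees(np.arctan2((a-b)[1],(a-b)[0]))-90)
for q in (h,a,b,(a+b)/2): print((R.T@(q-T)).round(4))
E
```

```text
321.84197530864196 143.5037037037037 [0.63376196 0.1447167  0.17899275] [0.66692438 0.27008822 0.18099275] [0.67869261 0.02318565 0.18099275] 0.24718287335326186 edge yaw 2.7288504581055406
[ 0.0593 -0.0008  0.0199]
[ 0.0981 -0.1246  0.0177]
[0.0988 0.1226 0.0178]
[ 0.0984 -0.001   0.0178]
```

{"name": "play_rows", "arguments": {
  "commands": [
    {"hand": 255, "dx": 0.0064, "dy": -0.0505, "dz": 0, "spin": -0.0223},
    {"hand": 255, "dx": 0.0064, "dy": -0.0505, "dz": 0, "spin": -0.0223},
    {"hand": 255, "dx": 0.0064, "dy": -0.0505, "dz": 0, "spin": -0.0223},
    {"hand": 255, "dx": 0.0064, "dy": -0.0505, "dz": 0, "spin": -0.0223},
    {"hand": 255, "dx": 0.0064, "dy": -0.0505, "dz": 0, "spin": -0.0223},
    {"hand": 255, "dx": 0.0064, "dy": -0.0505, "dz": 0, "spin": -0.0223},
    {"hand": 255, "dx": 0, "dy": 0, "dz": -0.04, "spin": 0},
    {"hand": 255, "dx": 0, "dy": 0, "dz": -0.04, "spin": 0},
    {"hand": 255, "dx": 0, "dy": 0, "dz": 0, "spin": 0},
    {"hand": 255, "dx": 0, "dy": 0, "dz": 0, "spin": 0}
  ]
}}

```text
clock: 6.22
ee_pos: [0.6149, -0.1618, 0.1216]
tcp_rot: [[0.996, -0.089, 0.003], [-0.089, -0.996, -0.001], [0.003, 0.001, -1.0]]
wrist_force: [0.6, -0.1, -5.8]
finger_gap: 0.0111
gripper_force: 78.9
```

{"name": "play_rows", "arguments": {
  "commands": [
    {"hand": 255, "dx": 0, "dy": 0, "dz": 0, "spin": 0},
    {"hand": 255, "dx": 0, "dy": 0, "dz": 0, "spin": 0},
    {"hand": 255, "dx": 0, "dy": 0, "dz": -0.005, "spin": 0},
    {"hand": 255, "dx": 0, "dy": 0, "dz": -0.005, "spin": 0},
    {"hand": 255, "dx": 0, "dy": 0, "dz": -0.005, "spin": 0},
    {"hand": 255, "dx": 0, "dy": 0, "dz": 0, "spin": 0}
  ]
}}

```text
clock: 6.98
ee_pos: [0.613, -0.1614, 0.1044]
tcp_rot: [[0.996, -0.089, -0.002], [-0.089, -0.996, 0.0], [-0.002, -0.0, -1.0]]
wrist_force: [-0.5, 0.6, -5.0]
finger_gap: 0.0106
gripper_force: 79.0
```

```bash
python3 - <<'E'
from h import *
p,i=snap('scene','s5'); q,j=snap('side','d5')
print(bot.read_state()['wrist_force'],bot.read_state()['ee_pos'],bot.read_state()['tcp_rot'][:,0])
big=np.hstack([cv2.resize(p[130:280,205:305],None,fx=4,fy=4,interpolation=2),cv2.resize(q[170:320,270:370],None,fx=4,fy=4,interpolation=2)])
cv2.imwrite('pics/c5.png',big[:,:,::-1])
E
```

```text
[-0.10541789 -0.81675493 -5.47418337] [ 0.61358853 -0.16163252  0.10510649] [ 9.96026151e-01 -8.90611325e-02 -1.46129838e-04]
```

View pics/c5.png

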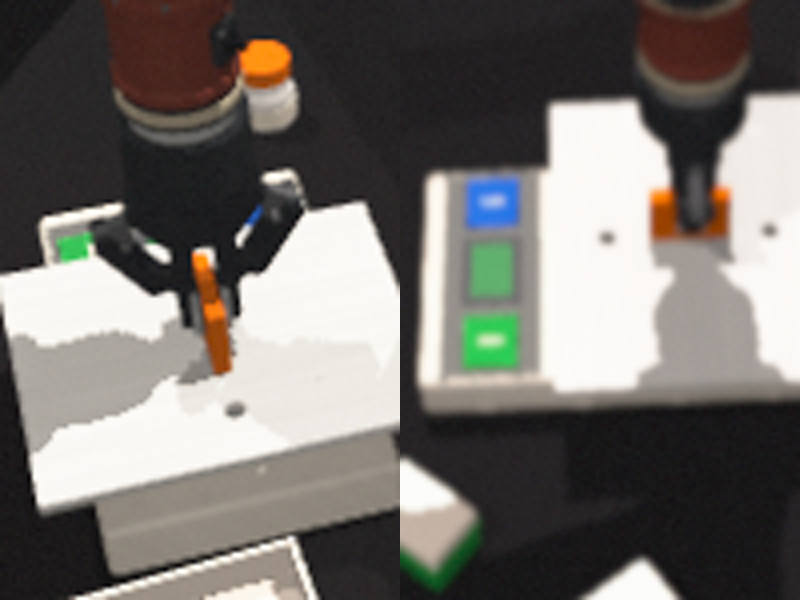

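The holes look filled by the pins and the force hasn't changed with the underside below the tip height. I'll continue down.

{"name": "play_rows", "arguments": {
  "commands": [
    {"hand": 255, "dx": 0, "dy": 0, "dz": -0.004, "spin": 0},
    {"hand": 255, "dx": 0, "dy": 0, "dz": -0.004, "spin": 0},
    {"hand": 255, "dx": 0, "dy": 0, "dz": -0.004, "spin": 0},
    {"hand": 255, "dx": 0, "dy": 0, "dz": 0, "spin": 0},
    {"hand": 255, "dx": 0, "dy": 0, "dz": 0, "spin": 0}
  ]
}}

```text
clock: 7.7
ee_pos: [0.6136, -0.1616, 0.0933]
tcp_rot: [[0.996, -0.089, 0.0], [-0.089, -0.996, 0.0], [0.0, -0.0, -1.0]]
wrist_force: [-0.1, 1.1, -5.9]
finger_gap: 0.011
gripper_force: 79.1
```

{"name": "play_rows", "arguments": {
  "commands": [
    {"hand": 255, "dx": 0, "dy": 0, "dz": -0.004, "spin": 0},
    {"hand": 255, "dx": 0, "dy": 0, "dz": -0.003, "spin": 0},
    {"hand": 255, "dx": 0, "dy": 0, "dz": -0.002, "spin": 0},
    {"hand": 255, "dx": 0, "dy": 0, "dz": 0, "spin": 0},
    {"hand": 255, "dx": 0, "dy": 0, "dz": 0, "spin": 0}
  ]
}}

```text
clock: 8.32
ee_pos: [0.6136, -0.1615, 0.0843]
tcp_rot: [[0.996, -0.089, 0.0], [-0.089, -0.996, 0.0], [0.0, -0.0, -1.0]]
wrist_force: [-0.6, 0.4, -6.2]
finger_gap: 0.0112
gripper_force: 79.1
```

{"name": "play_rows", "arguments": {
  "commands": [
    {"hand": 255, "dx": 0, "dy": 0, "dz": -0.001, "spin": 0},
    {"hand": 255, "dx": 0, "dy": 0, "dz": -0.0005, "spin": 0},
    {"hand": 255, "dx": 0, "dy": 0, "dz": 0, "spin": 0},
    {"hand": 0, "dx": 0, "dy": 0, "dz": 0, "spin": 0},
    {"hand": 0, "dx": 0, "dy": 0, "dz": 0, "spin": 0},
    {"hand": 0, "dx": 0, "dy": 0, "dz": 0, "spin": 0},
    {"hand": 0, "dx": 0, "dy": 0, "dz": 0, "spin": 0},
    {"hand": 0, "dx": 0, "dy": 0, "dz": 0, "spin": 0},
    {"hand": 0, "dx": 0, "dy": 0, "dz": 0, "spin": 0},
    {"hand": 0, "dx": 0, "dy": 0, "dz": 0.03, "spin": 0}
  ]
}}

```text
clock: 9.57
ee_pos: [0.6115, -0.1611, 0.1106]
tcp_rot: [[0.996, -0.089, -0.006], [-0.089, -0.996, 0.002], [-0.006, -0.001, -1.0]]
wrist_force: [0.0, -0.6, 0.3]
finger_gap: 0.0853
gripper_force: 0.0
```

{"name": "play_rows", "arguments": {
  "commands": [
    {"hand": 0, "dx": 0, "dy": 0, "dz": 0.05, "spin": 0},
    {"hand": 255, "dx": -0.0474, "dy": 0.0252, "dz": 0, "spin": 0},
    {"hand": 255, "dx": -0.0474, "dy": 0.0252, "dz": 0, "spin": 0},
    {"hand": 255, "dx": -0.0474, "dy": 0.0252, "dz": 0, "spin": 0},
    {"hand": 255, "dx": 0, "dy": 0, "dz": 0, "spin": 0},
    {"hand": 255, "dx": 0, "dy": 0, "dz": -0.05, "spin": 0},
    {"hand": 255, "dx": 0, "dy": 0, "dz": -0.05, "spin": 0},
    {"hand": 255, "dx": 0, "dy": 0, "dz": 0, "spin": 0},
    {"hand": 255, "dx": 0, "dy": 0, "dz": 0, "spin": 0},
    {"hand": 255, "dx": 0, "dy": 0, "dz": 0, "spin": 0}
  ]
}}

```text
clock: 10.82
ee_pos: [0.4732, -0.0864, 0.0648]
tcp_rot: [[0.996, -0.089, 0.005], [-0.089, -0.996, -0.001], [0.005, 0.0, -1.0]]
wrist_force: [-0.8, 0.5, -0.1]
finger_gap: -0.0
gripper_force: 0.0
```

```bash
python3 - <<'E'
from h import *
p,i=snap('scene','s6'); q,j=snap('side','d6'); w,_=snap('wrist','w6')
print(bot.read_state()['wrist_force'],bot.read_state()['ee_pos'],bot.read_state()['finger_gap'])
a=cv2.resize(q[120:320,230:410],None,fx=3,fy=3,interpolation=2)[:,:540]
b=cv2.resize(w,(400,250)); z=np.zeros((600,400-140,3),np.uint8); z[:250,:]=b[:,70:330]
z[260:560]=cv2.resize(p[150:270,205:309],(260,300))
cv2.imwrite('pics/c6.png',np.hstack([a,z])[:,:,::-1])
E
```

```text
[-0.3416093  -0.14159046 -0.2822998 ] [ 0.4723336  -0.08617185  0.06421264] 0.00011831995365305013
```

View pics/c6.png

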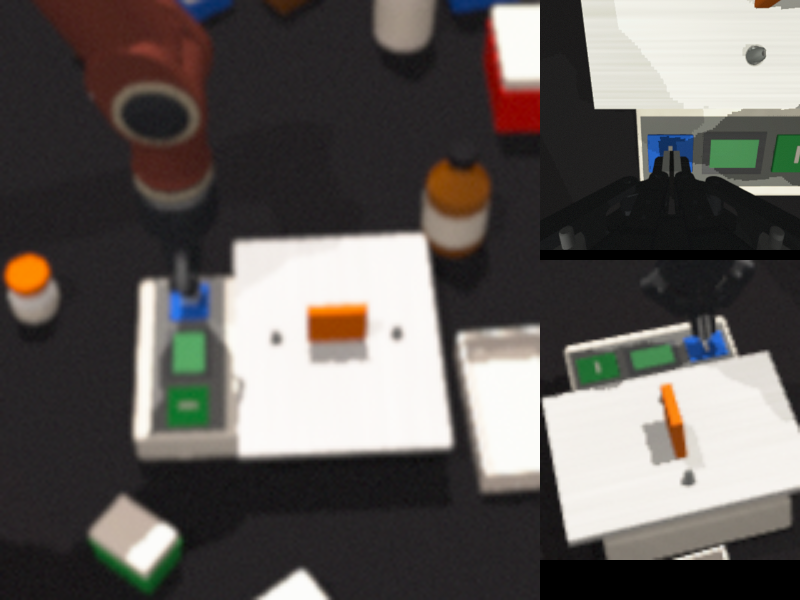

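The composite shows the carrier seated with both pins showing through its holes, and the fingertips over the blue key. Next is the press.

{"name": "play_rows", "arguments": {
  "commands": [
    {"hand": 255, "dx": 0, "dy": 0, "dz": -0.01, "spin": 0},
    {"hand": 255, "dx": 0, "dy": 0, "dz": -0.004, "spin": 0},
    {"hand": 255, "dx": 0, "dy": 0, "dz": -0.002, "spin": 0},
    {"hand": 255, "dx": 0, "dy": 0, "dz": -0.0005, "spin": 0},
    {"hand": 255, "dx": 0, "dy": 0, "dz": 0, "spin": 0}
  ]
}}

```text
clock: 11.6
ee_pos: [0.471, -0.0859, 0.0466]
tcp_rot: [[0.996, -0.089, -0.001], [-0.089, -0.996, 0.0], [-0.001, -0.0, -1.0]]
wrist_force: [-1.7, 0.2, 5.5]
finger_gap: -0.0001
gripper_force: 2.7
```

{"name": "play_rows", "arguments": {
  "commands": [
    {"hand": 255, "dx": 0, "dy": 0, "dz": -0.001, "spin": 0},
    {"hand": 255, "dx": 0, "dy": 0, "dz": 0, "spin": 0}
  ]
}}

```text
clock: 11.85
ee_pos: [0.471, -0.0859, 0.0461]
tcp_rot: [[0.996, -0.089, -0.0], [-0.089, -0.996, 0.0], [-0.0, -0.0, -1.0]]
wrist_force: [-2.4, 1.4, 8.2]
finger_gap: -0.0004
gripper_force: 4.5
```

{"name": "play_rows", "arguments": {
  "commands": [
    {"hand": 255, "dx": 0, "dy": 0, "dz": 0, "spin": 0},
    {"hand": 255, "dx": 0, "dy": 0, "dz": 0, "spin": 0},
    {"hand": 255, "dx": 0, "dy": 0, "dz": 0, "spin": 0},
    {"hand": 255, "dx": 0, "dy": 0, "dz": 0.01, "spin": 0},
    {"hand": 255, "dx": 0, "dy": 0, "dz": 0.05, "spin": 0},
    {"hand": 255, "dx": 0, "dy": 0, "dz": 0.05, "spin": 0},
    {"hand": 255, "dx": 0, "dy": 0, "dz": 0.05, "spin": 0}
  ]
}}

```text
clock: 12.72
ee_pos: [0.4711, -0.086, 0.2071]
tcp_rot: [[0.996, -0.089, 0.0], [-0.089, -0.996, 0.0], [0.0, -0.0, -1.0]]
wrist_force: [-0.2, -0.4, -0.8]
finger_gap: -0.0001
gripper_force: 0.0
```

{"name": "play_rows", "arguments": {
  "commands": [
    {"hand": 0, "dx": 0.005, "dy": 0.05, "dz": 0.004, "spin": 0.063},
    {"hand": 0, "dx": 0.005, "dy": 0.05, "dz": 0.004, "spin": 0.063},
    {"hand": 0, "dx": 0.005, "dy": 0.05, "dz": 0.004, "spin": 0.063},
    {"hand": 0, "dx": 0.005, "dy": 0.05, "dz": 0.004, "spin": 0.063},
    {"hand": 0, "dx": 0.005, "dy": 0.05, "dz": 0.004, "spin": 0.063},
    {"hand": 0, "dx": 0.005, "dy": 0.05, "dz": 0.004, "spin": 0.063},
    {"hand": 0, "dx": 0.005, "dy": 0.05, "dz": 0.004, "spin": 0.063},
    {"hand": 0, "dx": 0.005, "dy": 0.05, "dz": 0.004, "spin": 0.063},
    {"hand": 0, "dx": 0.005, "dy": 0.05, "dz": 0.004, "spin": 0.063},
    {"hand": 0, "dx": 0.005, "dy": 0.05, "dz": 0.004, "spin": 0.063}
  ]
}}

```text
clock: 13.98
ee_pos: [0.5214, 0.4152, 0.2454]
tcp_rot: [[0.856, 0.516, 0.0], [0.516, -0.856, -0.0], [-0.0, 0.0, -1.0]]
wrist_force: [0.5, 0.3, 0.4]
finger_gap: 0.0853
gripper_force: 0.0
```

{"name": "play_rows", "arguments": {
  "commands": [
    {"hand": 0, "dx": 0, "dy": 0, "dz": 0, "spin": 0},
    {"hand": 0, "dx": 0, "dy": 0, "dz": 0, "spin": 0},
    {"hand": 0, "dx": 0, "dy": 0, "dz": 0, "spin": 0}
  ]
}}

```text
clock: 14.35
ee_pos: [0.5221, 0.4119, 0.2453]
tcp_rot: [[0.859, 0.512, 0.0], [0.512, -0.859, -0.002], [-0.0, 0.002, -1.0]]
wrist_force: [-0.2, -0.2, -0.3]
finger_gap: 0.0853
gripper_force: 0.0
```

```bash
python3 - <<'E'
from h import *
import pickle
p,i=snap('wrist','w7'); pickle.dump(i,open('w7.pkl','wb'));s=bot.read_state(); print(s['ee_pos'],s['tcp_rot'][:,0],s['q'])
E
```

```text
[0.5220718  0.4120509  0.24546995] [ 8.58669981e-01  5.12528822e-01 -2.67635205e-04] [-0.60922516  0.63427253 -0.16946825  1.34996984  0.11016884  1.16694622
 -1.82235347]
```

View pics/w7.png

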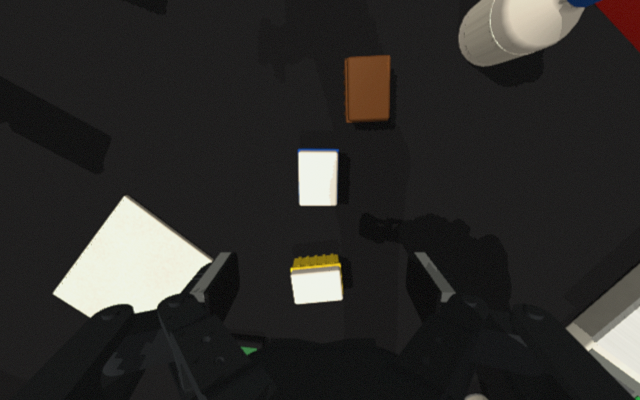

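The blue box lid is at (318,178), clear of the brown decoy (368,89). The yellow box is at (317,283).

```bash
cat >> h.py <<'E'
def goto(x,y,z,yaw):
    s=bot.read_state(); T=s['ee_pos']; c=np.degrees(np.arctan2(s['tcp_rot'][1,0],s['tcp_rot'][0,0]))
    d=(yaw-c+180)%360-180
    print('move',np.round([x-T[0],y-T[1],z-T[2],np.radians(d)],4),'force',s['wrist_force'].round(1),'clk',s['clock'])
E
python3 - <<'E'
from h import *
import pickle
i=pickle.load(open('w7.pkl','rb')); p=cv2.imread('pics/w7.png')[:,:,::-1].copy()
print('yel',rect(i,blob(mask(p,'white'),(280,240,350,310)),.05))
b=rect(i,blob(mask(p,'white'),(290,140,346,215)),.05); print(b); goto(b[0],b[1],.012,b[4])
E
```

```text
yel [ 3.95200e-01  3.46200e-01  6.69000e-02  5.21000e-02 -5.32527e+01]
[ 0.5225  0.4193  0.0662  0.0469 30.7516]
move [ 0.0004  0.0072 -0.2335 -0.0014] force [ 0.3 -0.2 -0.8] clk 14.4
```

{"name": "play_rows", "arguments": {
  "commands": [
    {"hand": 0, "dx": 0, "dy": 0.0065, "dz": -0.055, "spin": 0},
    {"hand": 0, "dx": 0, "dy": 0, "dz": -0.055, "spin": 0},
    {"hand": 0, "dx": 0, "dy": 0, "dz": -0.055, "spin": 0},
    {"hand": 0, "dx": 0, "dy": 0, "dz": -0.05, "spin": 0},
    {"hand": 0, "dx": 0, "dy": 0, "dz": -0.018, "spin": 0},
    {"hand": 0, "dx": 0, "dy": 0, "dz": 0, "spin": 0},
    {"hand": 255, "dx": 0, "dy": 0, "dz": 0, "spin": 0},
    {"hand": 255, "dx": 0, "dy": 0, "dz": 0, "spin": 0},
    {"hand": 255, "dx": 0, "dy": 0, "dz": 0, "spin": 0},
    {"hand": 255, "dx": 0, "dy": 0, "dz": 0, "spin": 0}
  ],
  "grip_force": 40
}}

```text
clock: 15.65
ee_pos: [0.5228, 0.4215, 0.0148]
tcp_rot: [[0.857, 0.515, 0.004], [0.515, -0.857, 0.003], [0.004, -0.0, -1.0]]
wrist_force: [-0.8, -0.7, 6.1]
finger_gap: 0.0498
gripper_force: 43.5
```

{"name": "play_rows", "arguments": {
  "commands": [
    {"hand": 255, "dx": 0, "dy": 0, "dz": 0.02, "spin": 0},
    {"hand": 255, "dx": 0, "dy": 0, "dz": 0.05, "spin": 0},
    {"hand": 255, "dx": 0, "dy": 0, "dz": 0.05, "spin": 0},
    {"hand": 255, "dx": 0, "dy": 0, "dz": 0.05, "spin": 0},
    {"hand": 255, "dx": 0, "dy": 0, "dz": 0, "spin": 0},
    {"hand": 255, "dx": 0, "dy": 0, "dz": 0, "spin": 0}
  ]
}}

```text
clock: 16.4
ee_pos: [0.5208, 0.42, 0.1825]
tcp_rot: [[0.857, 0.515, -0.001], [0.515, -0.857, -0.001], [-0.001, 0.0, -1.0]]
wrist_force: [0.4, 0.1, -1.5]
finger_gap: 0.0494
gripper_force: 42.8
```

```bash
cat >> h.py <<'E'
C=np.array([.6133,-.1613]); U=np.array([.996,-.089]); W=np.array([.089,.996])
def slot(sx,sy,z,flip=0):
    q=C+sx*.042*U+sy*.072*W; print(q.round(4)); goto(q[0],q[1],z,-5.1+flip)
E
python3 -c "
from h import *
s=bot.read_state();print(s['ee_pos'],s['finger_gap'],s['gripper_force']);slot(1,1,.19)"
```

```text
[0.52076438 0.41998832 0.18250963] 0.0493532830627175 42.778401374816895
[ 0.6615 -0.0933]
move [ 0.1408 -0.5133  0.0075 -0.63  ] force [ 0.4  0.1 -1.5] clk 16.4
```

{"name": "play_rows", "arguments": {
  "commands": [
    {"hand": 255, "dx": 0.0141, "dy": -0.0513, "dz": 0, "spin": -0.063},
    {"hand": 255, "dx": 0.0141, "dy": -0.0513, "dz": 0, "spin": -0.063},
    {"hand": 255, "dx": 0.0141, "dy": -0.0513, "dz": 0, "spin": -0.063},
    {"hand": 255, "dx": 0.0141, "dy": -0.0513, "dz": 0, "spin": -0.063},
    {"hand": 255, "dx": 0.0141, "dy": -0.0513, "dz": 0, "spin": -0.063},
    {"hand": 255, "dx": 0.0141, "dy": -0.0513, "dz": 0, "spin": -0.063},
    {"hand": 255, "dx": 0.0141, "dy": -0.0513, "dz": 0, "spin": -0.063},
    {"hand": 255, "dx": 0.0141, "dy": -0.0513, "dz": 0, "spin": -0.063},
    {"hand": 255, "dx": 0.0141, "dy": -0.0513, "dz": 0, "spin": -0.063},
    {"hand": 255, "dx": 0.0141, "dy": -0.0513, "dz": 0, "spin": -0.063}
  ]
}}

```text
clock: 17.65
ee_pos: [0.6613, -0.0939, 0.1802]
tcp_rot: [[0.996, -0.091, -0.004], [-0.091, -0.996, 0.001], [-0.004, -0.0, -1.0]]
wrist_force: [-0.3, 0.6, -1.4]
finger_gap: 0.0492
gripper_force: 42.7
```

{"name": "play_rows", "arguments": {
  "commands": [
    {"hand": 255, "dx": 0, "dy": 0, "dz": 0, "spin": 0},
    {"hand": 255, "dx": 0, "dy": 0, "dz": -0.03, "spin": 0},
    {"hand": 255, "dx": 0, "dy": 0, "dz": -0.03, "spin": 0},
    {"hand": 255, "dx": 0, "dy": 0, "dz": -0.03, "spin": 0},
    {"hand": 255, "dx": 0, "dy": 0, "dz": 0, "spin": 0},
    {"hand": 255, "dx": 0, "dy": 0, "dz": 0, "spin": 0}
  ]
}}

```text
clock: 18.4
ee_pos: [0.6627, -0.0919, 0.0927]
tcp_rot: [[0.996, -0.088, 0.0], [-0.088, -0.996, 0.0], [0.0, -0.0, -1.0]]
wrist_force: [0.5, -0.7, -1.2]
finger_gap: 0.0496
gripper_force: 42.7
```

```bash
python3 -c "
from h import *
s=bot.read_state();print(s['ee_pos'],s['finger_gap'],s['gripper_force']);slot(1,1,.079)"
```

```text
[ 0.66266953 -0.09194466  0.09266745] 0.049562592058703794 42.65959918498993
[ 0.6615 -0.0933]
move [-0.0011 -0.0014 -0.0137 -0.0006] force [ 0.5 -0.7 -1.2] clk 18.4
```

{"name": "play_rows", "arguments": {
  "commands": [
    {"hand": 255, "dx": -0.001, "dy": -0.001, "dz": -0.008, "spin": 0},
    {"hand": 255, "dx": 0, "dy": 0, "dz": -0.003, "spin": 0},
    {"hand": 255, "dx": 0, "dy": 0, "dz": -0.001, "spin": 0},
    {"hand": 255, "dx": 0, "dy": 0, "dz": 0, "spin": 0}
  ]
}}

```text
clock: 18.9
ee_pos: [0.6615, -0.0935, 0.0804]
tcp_rot: [[0.996, -0.089, 0.0], [-0.089, -0.996, 0.0], [0.0, -0.0, -1.0]]
wrist_force: [-0.0, 0.2, -0.4]
finger_gap: 0.0491
gripper_force: 42.7
```

{"name": "play_rows", "arguments": {
  "commands": [
    {"hand": 255, "dx": 0, "dy": 0, "dz": -0.001, "spin": 0},
    {"hand": 255, "dx": 0, "dy": 0, "dz": 0, "spin": 0},
    {"hand": 75, "dx": 0, "dy": 0, "dz": 0, "spin": 0},
    {"hand": 75, "dx": 0, "dy": 0, "dz": 0, "spin": 0},
    {"hand": 75, "dx": 0, "dy": 0, "dz": 0, "spin": 0},
    {"hand": 75, "dx": 0, "dy": 0, "dz": 0, "spin": 0},
    {"hand": 75, "dx": 0, "dy": 0, "dz": 0.03, "spin": 0},
    {"hand": 75, "dx": 0, "dy": 0, "dz": 0.05, "spin": 0},
    {"hand": 0, "dx": 0, "dy": 0, "dz": 0.04, "spin": 0},
    {"hand": 0, "dx": 0, "dy": 0, "dz": 0.04, "spin": 0}
  ]
}}

```text
clock: 20.15
ee_pos: [0.6613, -0.0935, 0.2408]
tcp_rot: [[0.996, -0.089, 0.0], [-0.089, -0.996, 0.0], [0.0, -0.0, -1.0]]
wrist_force: [0.4, 0.2, -0.1]
finger_gap: 0.0852
gripper_force: 0.0
```

```bash
python3 -c "
from h import *
goto(.532,-.428,.24,29.4)
p,i=snap('scene','s8');q,j=snap('side','d8')
for n,r in dict(gre=(256,283,294,320),red=(306,308,346,345)).items(): print(n,rect(j,blob(mask(q,'white'),r),.048))
"
```

```text
move [-0.1293 -0.3345 -0.0008  0.6023] force [ 0.4  0.2 -0.1] clk 20.15
gre [  0.3991  -0.3361   0.0709   0.0514 -44.0388]
red [ 0.5466 -0.4059  0.0693  0.05   30.1191]
```

The red box has been knocked aside by about 26 mm, so I'm heading to its new place.

{"name": "play_rows", "arguments": {
  "commands": [
    {"hand": 0, "dx": -0.019, "dy": -0.052, "dz": 0, "spin": 0.1},
    {"hand": 0, "dx": -0.019, "dy": -0.052, "dz": 0, "spin": 0.1},
    {"hand": 0, "dx": -0.019, "dy": -0.052, "dz": 0, "spin": 0.1},
    {"hand": 0, "dx": -0.019, "dy": -0.052, "dz": 0, "spin": 0.1},
    {"hand": 0, "dx": -0.019, "dy": -0.052, "dz": 0, "spin": 0.1},
    {"hand": 0, "dx": -0.019, "dy": -0.052, "dz": 0, "spin": 0.1},
    {"hand": 0, "dx": 0, "dy": 0, "dz": 0, "spin": 0},
    {"hand": 0, "dx": 0, "dy": 0, "dz": 0, "spin": 0},
    {"hand": 0, "dx": 0, "dy": 0, "dz": 0, "spin": 0}
  ]
}}

```text
clock: 21.38
ee_pos: [0.5486, -0.4031, 0.239]
tcp_rot: [[0.871, 0.492, 0.0], [0.492, -0.871, 0.002], [0.001, -0.001, -1.0]]
wrist_force: [0.4, 0.2, 1.3]
finger_gap: 0.0854
gripper_force: 0.0
```

```bash
cat >> h.py <<'E'
def lid(col,f,near=None):
    p,i=snap('wrist',f); s=bot.read_state(); near=s['ee_pos'][:2] if near is None else near
    c,_=cv2.findContours(mask(p,'white'),cv2.RETR_EXTERNAL,cv2.CHAIN_APPROX_NONE)
    best=None; k=cv2.dilate(mask(p,col),np.ones((7,7),np.uint8))
    for a in c:
        if not 300<cv2.contourArea(a)<6000: continue
        r=rect(i,a,.05); m=np.zeros_like(k); cv2.drawContours(m,[a],-1,1,-1)
        n=int((m&k).sum()); print(r,n,cv2.boundingRect(a))
        if n>5 and .055<r[2]<.085 and (best is None or np.hypot(*(r[:2]-near))<np.hypot(*(best[:2]-near))): best=r
    print('lid',best)
    if best is not None: goto(best[0],best[1],.012,best[4])
E
python3 -c "
from h import *
lid('red','w8')"
```

```text
[ 4.08100e-01 -7.78500e-01  8.20000e-02  2.82000e-02  6.11959e+01] 0 (482, 366, 33, 34)
[  0.4021  -0.3333   0.0674   0.0492 -43.6345] 0 (190, 231, 61, 38)
[ 0.547  -0.4047  0.067   0.0468 29.4277] 96 (304, 157, 40, 56)
lid [ 0.547  -0.4047  0.067   0.0468 29.4277]
move [-0.0016 -0.0014 -0.2272 -0.0005] force [ 0.6  0.7 -0.4] clk 21.425
```

{"name": "play_rows", "arguments": {
  "commands": [
    {"hand": 0, "dx": -0.0015, "dy": -0.0015, "dz": -0.055, "spin": 0},
    {"hand": 0, "dx": 0, "dy": 0, "dz": -0.055, "spin": 0},
    {"hand": 0, "dx": 0, "dy": 0, "dz": -0.055, "spin": 0},
    {"hand": 0, "dx": 0, "dy": 0, "dz": -0.045, "spin": 0},
    {"hand": 0, "dx": 0, "dy": 0, "dz": -0.018, "spin": 0},
    {"hand": 0, "dx": 0, "dy": 0, "dz": 0, "spin": 0},
    {"hand": 255, "dx": 0, "dy": 0, "dz": 0, "spin": 0},
    {"hand": 255, "dx": 0, "dy": 0, "dz": 0, "spin": 0},
    {"hand": 255, "dx": 0, "dy": 0, "dz": 0, "spin": 0},
    {"hand": 255, "dx": 0, "dy": 0, "dz": 0, "spin": 0}
  ]
}}

```text
clock: 22.68
ee_pos: [0.5473, -0.4079, 0.0137]
tcp_rot: [[0.872, 0.489, 0.003], [0.489, -0.872, -0.002], [0.002, 0.004, -1.0]]
wrist_force: [-0.6, -0.4, 6.5]
finger_gap: 0.0498
gripper_force: 42.9
```

{"name": "play_rows", "arguments": {
  "commands": [
    {"hand": 255, "dx": 0, "dy": 0, "dz": 0.02, "spin": 0},
    {"hand": 255, "dx": 0, "dy": 0, "dz": 0.05, "spin": 0},
    {"hand": 255, "dx": 0, "dy": 0, "dz": 0.05, "spin": 0},
    {"hand": 255, "dx": 0, "dy": 0, "dz": 0.05, "spin": 0},
    {"hand": 255, "dx": 0, "dy": 0, "dz": 0, "spin": 0},
    {"hand": 255, "dx": 0, "dy": 0, "dz": 0, "spin": 0}
  ]
}}

```text
clock: 23.42
ee_pos: [0.5451, -0.4067, 0.1814]
tcp_rot: [[0.872, 0.489, -0.001], [0.489, -0.872, 0.001], [-0.001, -0.001, -1.0]]
wrist_force: [-0.4, -0.0, -1.1]
finger_gap: 0.0495
gripper_force: 42.4
```

```bash
python3 -c "
from h import *
s=bot.read_state();print(s['ee_pos'],s['finger_gap'],s['gripper_force']);slot(1,-1,.19)"
```

```text
[ 0.54508498 -0.40667007  0.1813616 ] 0.04946289821884309 42.408177852630615
[ 0.6487 -0.2368]
move [ 0.1036  0.1699  0.0086 -0.5997] force [-0.4 -0.  -1.1] clk 23.425
```

{"name": "play_rows", "arguments": {
  "commands": [
    {"hand": 255, "dx": 0.0173, "dy": 0.0283, "dz": 0, "spin": -0.1},
    {"hand": 255, "dx": 0.0173, "dy": 0.0283, "dz": 0, "spin": -0.1},
    {"hand": 255, "dx": 0.0173, "dy": 0.0283, "dz": 0, "spin": -0.1},
    {"hand": 255, "dx": 0.0173, "dy": 0.0283, "dz": 0, "spin": -0.1},
    {"hand": 255, "dx": 0.0173, "dy": 0.0283, "dz": 0, "spin": -0.1},
    {"hand": 255, "dx": 0.0173, "dy": 0.0283, "dz": 0, "spin": -0.1},
    {"hand": 255, "dx": 0, "dy": 0, "dz": 0, "spin": 0},
    {"hand": 255, "dx": 0, "dy": 0, "dz": -0.03, "spin": 0},
    {"hand": 255, "dx": 0, "dy": 0, "dz": -0.03, "spin": 0},
    {"hand": 255, "dx": 0, "dy": 0, "dz": -0.03, "spin": 0}
  ]
}}

```text
clock: 24.68
ee_pos: [0.6477, -0.2386, 0.0889]
tcp_rot: [[0.996, -0.09, -0.004], [-0.09, -0.996, -0.0], [-0.004, 0.001, -1.0]]
wrist_force: [-0.5, 0.7, -1.6]
finger_gap: 0.0494
gripper_force: 42.3
```

{"name": "play_rows", "arguments": {
  "commands": [
    {"hand": 255, "dx": 0, "dy": 0, "dz": 0, "spin": 0},
    {"hand": 255, "dx": 0, "dy": 0, "dz": 0, "spin": 0},
    {"hand": 255, "dx": 0, "dy": 0, "dz": -0.007, "spin": 0},
    {"hand": 255, "dx": 0, "dy": 0, "dz": -0.003, "spin": 0},
    {"hand": 255, "dx": 0, "dy": 0, "dz": 0, "spin": 0},
    {"hand": 255, "dx": 0, "dy": 0, "dz": 0, "spin": 0}
  ]
}}

```text
clock: 25.42
ee_pos: [0.6498, -0.2372, 0.0816]
tcp_rot: [[0.996, -0.089, 0.0], [-0.089, -0.996, -0.0], [0.0, 0.0, -1.0]]
wrist_force: [-0.4, -0.3, -1.3]
finger_gap: 0.0493
gripper_force: 42.3
```

{"name": "play_rows", "arguments": {
  "commands": [
    {"hand": 255, "dx": 0, "dy": 0, "dz": -0.0015, "spin": 0},
    {"hand": 255, "dx": 0, "dy": 0, "dz": -0.001, "spin": 0},
    {"hand": 255, "dx": 0, "dy": 0, "dz": 0, "spin": 0},
    {"hand": 75, "dx": 0, "dy": 0, "dz": 0, "spin": 0},
    {"hand": 75, "dx": 0, "dy": 0, "dz": 0, "spin": 0},
    {"hand": 75, "dx": 0, "dy": 0, "dz": 0, "spin": 0},
    {"hand": 75, "dx": 0, "dy": 0, "dz": 0.03, "spin": 0},
    {"hand": 75, "dx": 0, "dy": 0, "dz": 0.05, "spin": 0},
    {"hand": 0, "dx": 0, "dy": 0, "dz": 0.04, "spin": 0},
    {"hand": 0, "dx": 0, "dy": 0, "dz": 0.04, "spin": 0}
  ]
}}

```text
clock: 26.68
ee_pos: [0.6496, -0.2372, 0.2405]
tcp_rot: [[0.996, -0.089, 0.001], [-0.089, -0.996, -0.0], [0.001, 0.0, -1.0]]
wrist_force: [0.1, 0.2, 0.1]
finger_gap: 0.0852
gripper_force: 0.0
```

```bash
python3 -c "
from h import *
goto(.4025,-.335,.24,-43.6)
q,j=snap('side','d9')
for n,r in dict(gre=(256,283,294,320)).items(): print(n,rect(j,blob(mask(q,'white'),r),.048))
"
```

```text
move [-2.471e-01 -9.780e-02 -5.000e-04 -6.718e-01] force [0.1 0.2 0.1] clk 26.675
gre [  0.3995  -0.3364   0.0719   0.0526 -44.0612]
```

{"name": "play_rows", "arguments": {
  "commands": [
    {"hand": 0, "dx": -0.0412, "dy": -0.0163, "dz": 0, "spin": -0.112},
    {"hand": 0, "dx": -0.0412, "dy": -0.0163, "dz": 0, "spin": -0.112},
    {"hand": 0, "dx": -0.0412, "dy": -0.0163, "dz": 0, "spin": -0.112},
    {"hand": 0, "dx": -0.0412, "dy": -0.0163, "dz": 0, "spin": -0.112},
    {"hand": 0, "dx": -0.0412, "dy": -0.0163, "dz": 0, "spin": -0.112},
    {"hand": 0, "dx": -0.0412, "dy": -0.0163, "dz": 0, "spin": -0.112},
    {"hand": 0, "dx": 0, "dy": 0, "dz": 0, "spin": 0},
    {"hand": 0, "dx": 0, "dy": 0, "dz": 0, "spin": 0},
    {"hand": 0, "dx": 0, "dy": 0, "dz": 0, "spin": 0}
  ]
}}

```text
clock: 27.85
ee_pos: [0.4039, -0.3341, 0.2387]
tcp_rot: [[0.726, -0.688, 0.001], [-0.688, -0.726, 0.0], [0.0, -0.001, -1.0]]
wrist_force: [0.1, 1.2, 0.5]
finger_gap: 0.0856
gripper_force: 0.0
```

```bash
python3 -c "
from h import *
lid('green','w10')"
```

```text
[  0.4003  -0.3345   0.0657   0.0471 -43.4835] 65 (305, 157, 41, 55)
lid [  0.4003  -0.3345   0.0657   0.0471 -43.4835]
move [-0.0035 -0.0003 -0.2266 -0.0005] force [ 0.2 -0.3 -0. ] clk 27.9
```

{"name": "play_rows", "arguments": {
  "commands": [
    {"hand": 0, "dx": -0.002, "dy": 0, "dz": -0.055, "spin": 0},
    {"hand": 0, "dx": 0, "dy": 0, "dz": -0.055, "spin": 0},
    {"hand": 0, "dx": 0, "dy": 0, "dz": -0.055, "spin": 0},
    {"hand": 0, "dx": 0, "dy": 0, "dz": -0.045, "spin": 0},
    {"hand": 0, "dx": 0, "dy": 0, "dz": -0.018, "spin": 0},
    {"hand": 0, "dx": 0, "dy": 0, "dz": 0, "spin": 0},
    {"hand": 255, "dx": 0, "dy": 0, "dz": 0, "spin": 0},
    {"hand": 255, "dx": 0, "dy": 0, "dz": 0, "spin": 0},
    {"hand": 255, "dx": 0, "dy": 0, "dz": 0, "spin": 0},
    {"hand": 255, "dx": 0, "dy": 0, "dz": 0, "spin": 0}
  ]
}}

```text
clock: 29.15
ee_pos: [0.4014, -0.3356, 0.0121]
tcp_rot: [[0.724, -0.69, 0.002], [-0.69, -0.724, -0.002], [0.003, -0.0, -1.0]]
wrist_force: [0.2, 0.6, 6.7]
finger_gap: 0.0494
gripper_force: 43.1
```

{"name": "play_rows", "arguments": {
  "commands": [
    {"hand": 255, "dx": 0, "dy": 0, "dz": 0.02, "spin": 0},
    {"hand": 255, "dx": 0, "dy": 0, "dz": 0.05, "spin": 0},
    {"hand": 255, "dx": 0, "dy": 0, "dz": 0.05, "spin": 0},
    {"hand": 255, "dx": 0, "dy": 0, "dz": 0.05, "spin": 0},
    {"hand": 255, "dx": 0, "dy": 0, "dz": 0, "spin": 0},
    {"hand": 255, "dx": 0, "dy": 0, "dz": 0, "spin": 0}
  ]
}}

```text
clock: 29.9
ee_pos: [0.3996, -0.3341, 0.18]
tcp_rot: [[0.724, -0.69, -0.002], [-0.69, -0.724, 0.002], [-0.002, -0.0, -1.0]]
wrist_force: [-1.7, 0.4, -2.3]
finger_gap: 0.0495
gripper_force: 42.4
```

```bash
python3 -c "
from h import *
s=bot.read_state();print(s['ee_pos'],s['finger_gap'],s['gripper_force']);slot(-1,-1,.19)"
```

```text
[ 0.39964418 -0.33408362  0.17997761] 0.04948940240397006 42.429267168045044
[ 0.5651 -0.2293]
move [0.1654 0.1048 0.01   0.672 ] force [-1.7  0.4 -2.3] clk 29.9
```

{"name": "play_rows", "arguments": {
  "commands": [
    {"hand": 255, "dx": 0.0275, "dy": 0.0175, "dz": 0, "spin": 0.112},
    {"hand": 255, "dx": 0.0275, "dy": 0.0175, "dz": 0, "spin": 0.112},
    {"hand": 255, "dx": 0.0275, "dy": 0.0175, "dz": 0, "spin": 0.112},
    {"hand": 255, "dx": 0.0275, "dy": 0.0175, "dz": 0, "spin": 0.112},
    {"hand": 255, "dx": 0.0275, "dy": 0.0175, "dz": 0, "spin": 0.112},
    {"hand": 255, "dx": 0.0275, "dy": 0.0175, "dz": 0, "spin": 0.112},
    {"hand": 255, "dx": 0, "dy": 0, "dz": 0, "spin": 0},
    {"hand": 255, "dx": 0, "dy": 0, "dz": 0, "spin": 0},
    {"hand": 255, "dx": 0, "dy": 0, "dz": -0.03, "spin": 0},
    {"hand": 255, "dx": 0, "dy": 0, "dz": -0.03, "spin": 0}
  ]
}}

```text
clock: 31.15
ee_pos: [0.5648, -0.231, 0.1203]
tcp_rot: [[0.996, -0.09, -0.0], [-0.09, -0.996, -0.001], [0.0, 0.001, -1.0]]
wrist_force: [-0.5, -0.3, -1.1]
finger_gap: 0.0493
gripper_force: 42.3
```

{"name": "play_rows", "arguments": {
  "commands": [
    {"hand": 255, "dx": 0, "dy": 0, "dz": -0.025, "spin": 0},
    {"hand": 255, "dx": 0, "dy": 0, "dz": -0.012, "spin": 0},
    {"hand": 255, "dx": 0, "dy": 0, "dz": -0.003, "spin": 0},
    {"hand": 255, "dx": 0, "dy": 0, "dz": 0, "spin": 0},
    {"hand": 255, "dx": 0, "dy": 0, "dz": 0, "spin": 0}
  ]
}}

```text
clock: 31.78
ee_pos: [0.5662, -0.2304, 0.0819]
tcp_rot: [[0.996, -0.089, 0.002], [-0.089, -0.996, -0.001], [0.002, 0.001, -1.0]]
wrist_force: [0.7, 0.8, -1.3]
finger_gap: 0.0496
gripper_force: 42.3
```

{"name": "play_rows", "arguments": {
  "commands": [
    {"hand": 255, "dx": 0, "dy": 0, "dz": -0.001, "spin": 0},
    {"hand": 255, "dx": 0, "dy": 0, "dz": -0.001, "spin": 0},
    {"hand": 255, "dx": 0, "dy": 0, "dz": 0, "spin": 0}
  ]
}}

```text
clock: 32.15
ee_pos: [0.5654, -0.23, 0.0788]
tcp_rot: [[0.996, -0.089, -0.0], [-0.089, -0.996, 0.0], [-0.0, -0.0, -1.0]]
wrist_force: [-0.1, -0.7, -1.8]
finger_gap: 0.0492
gripper_force: 42.3
```

{"name": "play_rows", "arguments": {
  "commands": [
    {"hand": 255, "dx": 0, "dy": 0, "dz": -0.001, "spin": 0},
    {"hand": 255, "dx": 0, "dy": 0, "dz": 0, "spin": 0},
    {"hand": 75, "dx": 0, "dy": 0, "dz": 0, "spin": 0},
    {"hand": 75, "dx": 0, "dy": 0, "dz": 0, "spin": 0},
    {"hand": 75, "dx": 0, "dy": 0, "dz": 0, "spin": 0},
    {"hand": 75, "dx": 0, "dy": 0, "dz": 0.03, "spin": 0},
    {"hand": 75, "dx": 0, "dy": 0, "dz": 0.05, "spin": 0},
    {"hand": 0, "dx": 0, "dy": 0, "dz": 0.04, "spin": 0},
    {"hand": 0, "dx": 0, "dy": 0, "dz": 0.04, "spin": 0}
  ]
}}

```text
clock: 33.28
ee_pos: [0.5654, -0.23, 0.2394]
tcp_rot: [[0.996, -0.089, 0.001], [-0.089, -0.996, -0.0], [0.001, 0.0, -1.0]]
wrist_force: [0.6, 0.7, 0.9]
finger_gap: 0.0854
gripper_force: 0.0
```

```bash
python3 -c "
from h import *
goto(.395,.342,.24,126.7)
q,j=snap('side','d11'); snap('scene','s11'); print(rect(j,blob(mask(q,'white'),(250,118,278,146)),.048))
cv2.imwrite('pics/c11.png',cv2.resize(q[80:340,220:440],None,fx=2.3,fy=2.3,interpolation=2)[:,:,::-1])
"
```

```text
move [-1.7040e-01  5.7200e-01  6.0000e-04  2.3005e+00] force [0.6 0.7 0.9] clk 33.275
[ 3.92300e-01  3.41700e-01  7.74000e-02  5.28000e-02 -5.35293e+01]
```

View pics/c11.png

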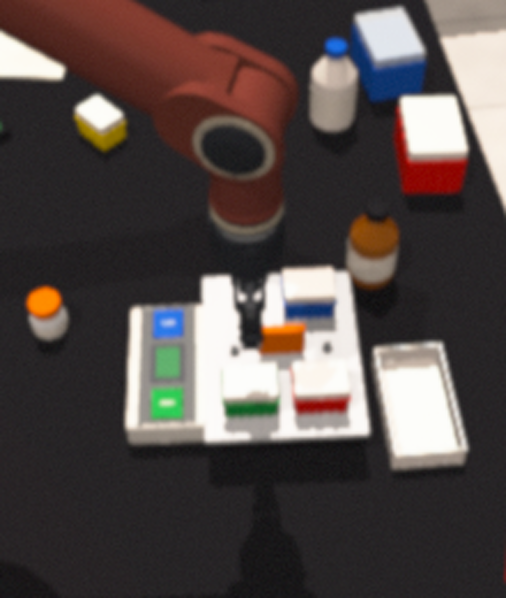

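Blue, green and red stand upright on the seated carrier. The yellow box is still at its place, (100,123) in this crop.

{"name": "play_rows", "arguments": {
  "commands": [
    {"hand": 0, "dx": -0.0131, "dy": 0.044, "dz": 0, "spin": 0.177},
    {"hand": 0, "dx": -0.0131, "dy": 0.044, "dz": 0, "spin": 0.177},
    {"hand": 0, "dx": -0.0131, "dy": 0.044, "dz": 0, "spin": 0.177},
    {"hand": 0, "dx": -0.0131, "dy": 0.044, "dz": 0, "spin": 0.177},
    {"hand": 0, "dx": -0.0131, "dy": 0.044, "dz": 0, "spin": 0.177},
    {"hand": 0, "dx": -0.0131, "dy": 0.044, "dz": 0, "spin": 0.177},
    {"hand": 0, "dx": -0.0131, "dy": 0.044, "dz": 0, "spin": 0.177},
    {"hand": 0, "dx": -0.0131, "dy": 0.044, "dz": 0, "spin": 0.177},
    {"hand": 0, "dx": -0.0131, "dy": 0.044, "dz": 0, "spin": 0.177},
    {"hand": 0, "dx": -0.0131, "dy": 0.044, "dz": 0, "spin": 0.177}
  ]
}}

```text
clock: 34.62
ee_pos: [0.4337, 0.211, 0.2375]
tcp_rot: [[-0.115, 0.993, -0.0], [0.993, 0.115, -0.0], [-0.0, -0.0, -1.0]]
wrist_force: [0.5, 0.5, -0.1]
finger_gap: 0.0855
gripper_force: 0.0
```

{"name": "play_rows", "arguments": {
  "commands": [
    {"hand": 0, "dx": -0.0131, "dy": 0.044, "dz": 0, "spin": 0.177},
    {"hand": 0, "dx": -0.0131, "dy": 0.044, "dz": 0, "spin": 0.177},
    {"hand": 0, "dx": -0.0131, "dy": 0.044, "dz": 0, "spin": 0.177},
    {"hand": 0, "dx": 0, "dy": 0, "dz": 0, "spin": 0},
    {"hand": 0, "dx": 0, "dy": 0, "dz": 0, "spin": 0},
    {"hand": 0, "dx": 0, "dy": 0, "dz": 0, "spin": 0},
    {"hand": 0, "dx": 0, "dy": 0, "dz": 0, "spin": 0}
  ]
}}

```text
clock: 35.5
ee_pos: [0.3959, 0.3408, 0.2377]
tcp_rot: [[-0.596, 0.803, 0.0], [0.803, 0.596, -0.001], [-0.001, -0.0, -1.0]]
wrist_force: [0.1, 0.1, 0.3]
finger_gap: 0.085
gripper_force: 0.0
```

```bash
python3 -c "
from h import *
lid('yellow','w12')
print(bot.read_state()['ee_pos'],bot.read_state()['q'])"
```

```text
[ 3.38300e-01 -3.90000e-03  7.15000e-02  5.68000e-02  5.04144e+01] 0 (123, 329, 51, 40)
[  0.9102   0.3773   0.1374   0.0539 -35.8675] 0 (600, 327, 40, 73)
[ 5.88100e-01  3.31500e-01  8.91000e-02  2.22000e-02 -2.27145e+01] 0 (414, 252, 42, 51)
[ 3.4860e-01  1.5460e-01  8.7800e-02  2.2900e-02 -8.3862e+01] 0 (189, 252, 42, 51)
[ 1.19700e-01  7.86000e-02  1.49300e-01  3.56000e-02 -7.13644e+01] 0 (0, 158, 31, 111)
[ 3.920e-01  3.444e-01  6.830e-02  4.800e-02 -5.346e+01] 106 (301, 150, 41, 58)
[ 2.18800e-01  3.81900e-01  4.88000e-02  2.61000e-02 -6.71057e+01] 0 (195, 26, 30, 56)
[ 0.3225  0.4943  0.0828  0.0402 36.5271] 0 (313, 0, 84, 46)
lid [ 3.920e-01  3.444e-01  6.830e-02  4.800e-02 -5.346e+01]
move [-0.0037  0.0033 -0.2258  3.1403] force [ 0.1  0.2 -0.7] clk 35.55
[0.39571867 0.3410516  0.23780236] [-0.30726675  0.4797295  -0.66534851  1.76827388  0.34327374  1.01243922
 -0.46353123]
```

{"name": "play_rows", "arguments": {
  "commands": [
    {"hand": 0, "dx": -0.003, "dy": 0.003, "dz": -0.055, "spin": 0},
    {"hand": 0, "dx": 0, "dy": 0, "dz": -0.055, "spin": 0},
    {"hand": 0, "dx": 0, "dy": 0, "dz": -0.055, "spin": 0},
    {"hand": 0, "dx": 0, "dy": 0, "dz": -0.042, "spin": 0},
    {"hand": 0, "dx": 0, "dy": 0, "dz": -0.018, "spin": 0},
    {"hand": 0, "dx": 0, "dy": 0, "dz": 0, "spin": 0},
    {"hand": 255, "dx": 0, "dy": 0, "dz": 0, "spin": 0},
    {"hand": 255, "dx": 0, "dy": 0, "dz": 0, "spin": 0},
    {"hand": 255, "dx": 0, "dy": 0, "dz": 0, "spin": 0},
    {"hand": 255, "dx": 0, "dy": 0, "dz": 0, "spin": 0}
  ]
}}

```text
clock: 36.8
ee_pos: [0.3929, 0.3456, 0.0141]
tcp_rot: [[-0.598, 0.802, 0.002], [0.802, 0.598, 0.001], [0.0, 0.002, -1.0]]
wrist_force: [0.6, -0.6, 5.5]
finger_gap: 0.0495
gripper_force: 43.0
```

{"name": "play_rows", "arguments": {
  "commands": [
    {"hand": 255, "dx": 0, "dy": 0, "dz": 0.02, "spin": 0},
    {"hand": 255, "dx": 0, "dy": 0, "dz": 0.05, "spin": 0},
    {"hand": 255, "dx": 0, "dy": 0, "dz": 0.05, "spin": 0},
    {"hand": 255, "dx": 0, "dy": 0, "dz": 0.05, "spin": 0},
    {"hand": 255, "dx": 0, "dy": 0, "dz": 0, "spin": 0},
    {"hand": 255, "dx": 0, "dy": 0, "dz": 0, "spin": 0}
  ]
}}

```text
clock: 37.55
ee_pos: [0.3919, 0.3439, 0.1822]
tcp_rot: [[-0.598, 0.802, -0.001], [0.802, 0.598, -0.002], [-0.001, -0.002, -1.0]]
wrist_force: [-0.3, -0.1, -3.1]
finger_gap: 0.0496
gripper_force: 42.4
```

```bash
python3 -c "
from h import *
s=bot.read_state();print(s['ee_pos'],s['finger_gap'],s['gripper_force']);slot(-1,1,.19,180)"
```

```text
[0.39185265 0.34393451 0.18217709] 0.04956992258763891 42.35972821712494
[ 0.5779 -0.0859]
move [ 0.186  -0.4298  0.0078  0.8411] force [-0.3 -0.1 -3.1] clk 37.55
```

{"name": "play_rows", "arguments": {
  "commands": [
    {"hand": 255, "dx": 0.0205, "dy": -0.0478, "dz": 0, "spin": 0.0934},
    {"hand": 255, "dx": 0.0205, "dy": -0.0478, "dz": 0, "spin": 0.0934},
    {"hand": 255, "dx": 0.0205, "dy": -0.0478, "dz": 0, "spin": 0.0934},
    {"hand": 255, "dx": 0.0205, "dy": -0.0478, "dz": 0, "spin": 0.0934},
    {"hand": 255, "dx": 0.0205, "dy": -0.0478, "dz": 0, "spin": 0.0934},
    {"hand": 255, "dx": 0.0205, "dy": -0.0478, "dz": 0, "spin": 0.0934},
    {"hand": 255, "dx": 0.0205, "dy": -0.0478, "dz": 0, "spin": 0.0934},
    {"hand": 255, "dx": 0.0205, "dy": -0.0478, "dz": 0, "spin": 0.0934},
    {"hand": 255, "dx": 0.0205, "dy": -0.0478, "dz": 0, "spin": 0.0934},
    {"hand": 255, "dx": 0, "dy": 0, "dz": 0, "spin": 0}
  ]
}}

```text
clock: 38.8
ee_pos: [0.5763, -0.0923, 0.179]
tcp_rot: [[-0.995, 0.099, -0.005], [0.099, 0.995, -0.002], [0.005, -0.003, -1.0]]
wrist_force: [0.1, 0.9, -2.0]
finger_gap: 0.0494
gripper_force: 42.2
```

{"name": "play_rows", "arguments": {
  "commands": [
    {"hand": 255, "dx": 0, "dy": 0, "dz": 0, "spin": 0},
    {"hand": 255, "dx": 0, "dy": 0, "dz": -0.03, "spin": 0},
    {"hand": 255, "dx": 0, "dy": 0, "dz": -0.03, "spin": 0},
    {"hand": 255, "dx": 0, "dy": 0, "dz": -0.025, "spin": 0},
    {"hand": 255, "dx": 0, "dy": 0, "dz": -0.01, "spin": 0},
    {"hand": 255, "dx": 0, "dy": 0, "dz": -0.005, "spin": 0},
    {"hand": 255, "dx": 0, "dy": 0, "dz": 0, "spin": 0},
    {"hand": 255, "dx": 0, "dy": 0, "dz": 0, "spin": 0}
  ]
}}

```text
clock: 39.8
ee_pos: [0.5773, -0.085, 0.0837]
tcp_rot: [[-0.996, 0.089, 0.002], [0.089, 0.996, -0.0], [-0.002, 0.0, -1.0]]
wrist_force: [-0.2, -1.0, -1.2]
finger_gap: 0.0498
gripper_force: 42.3
```

{"name": "play_rows", "arguments": {
  "commands": [
    {"hand": 255, "dx": 0, "dy": 0, "dz": -0.002, "spin": 0},
    {"hand": 255, "dx": 0, "dy": 0, "dz": 0, "spin": 0},
    {"hand": 255, "dx": 0, "dy": 0, "dz": 0, "spin": 0}
  ]
}}

```text
clock: 40.17
ee_pos: [0.5767, -0.0853, 0.0809]
tcp_rot: [[-0.996, 0.089, 0.0], [0.089, 0.996, -0.0], [-0.0, -0.0, -1.0]]
wrist_force: [0.2, -0.3, -2.3]
finger_gap: 0.0496
gripper_force: 42.3
```

{"name": "play_rows", "arguments": {
  "commands": [
    {"hand": 255, "dx": 0, "dy": 0, "dz": -0.001, "spin": 0},
    {"hand": 255, "dx": 0, "dy": 0, "dz": -0.0005, "spin": 0},
    {"hand": 255, "dx": 0, "dy": 0, "dz": 0, "spin": 0},
    {"hand": 75, "dx": 0, "dy": 0, "dz": 0, "spin": 0},
    {"hand": 75, "dx": 0, "dy": 0, "dz": 0, "spin": 0},
    {"hand": 75, "dx": 0, "dy": 0, "dz": 0, "spin": 0},
    {"hand": 75, "dx": 0, "dy": 0, "dz": 0.03, "spin": 0},
    {"hand": 75, "dx": 0, "dy": 0, "dz": 0.05, "spin": 0},
    {"hand": 255, "dx": 0, "dy": 0, "dz": 0.04, "spin": 0},
    {"hand": 255, "dx": 0, "dy": 0, "dz": 0.04, "spin": 0}
  ]
}}

```text
clock: 41.42
ee_pos: [0.5765, -0.0852, 0.2408]
tcp_rot: [[-0.996, 0.089, 0.0], [0.089, 0.996, -0.0], [-0.0, -0.0, -1.0]]
wrist_force: [0.0, -0.6, -0.3]
finger_gap: 0.0244
gripper_force: 0.0
```

```bash
python3 -c "
from h import *
goto(.4603,-.209,.065,174.9); print(bot.read_state()['ee_pos'])"
```

```text
move [-0.1162 -0.1238 -0.1758 -0.    ] force [ 0.  -0.6 -0.3] clk 41.425
[ 0.57654643 -0.08517851  0.24080151]
```

{"name": "play_rows", "arguments": {
  "commands": [
    {"hand": 255, "dx": -0.0387, "dy": -0.0413, "dz": 0, "spin": 0},
    {"hand": 255, "dx": -0.0387, "dy": -0.0413, "dz": 0, "spin": 0},
    {"hand": 255, "dx": -0.0387, "dy": -0.0413, "dz": 0, "spin": 0},
    {"hand": 255, "dx": 0, "dy": 0, "dz": 0, "spin": 0},
    {"hand": 255, "dx": 0, "dy": 0, "dz": -0.06, "spin": 0},
    {"hand": 255, "dx": 0, "dy": 0, "dz": -0.06, "spin": 0},
    {"hand": 255, "dx": 0, "dy": 0, "dz": -0.056, "spin": 0},
    {"hand": 255, "dx": 0, "dy": 0, "dz": 0, "spin": 0},
    {"hand": 255, "dx": 0, "dy": 0, "dz": 0, "spin": 0},
    {"hand": 255, "dx": 0, "dy": 0, "dz": 0, "spin": 0}
  ]
}}

```text
clock: 42.68
ee_pos: [0.4626, -0.2092, 0.0658]
tcp_rot: [[-0.996, 0.089, 0.005], [0.089, 0.996, -0.002], [-0.005, -0.001, -1.0]]
wrist_force: [0.2, -0.3, -0.2]
finger_gap: -0.0001
gripper_force: 0.0
```

```bash
python3 - <<'E'
from h import *
p,i=snap('scene','s13'); q,j=snap('side','d13')
print(bot.read_state()['wrist_force'],bot.read_state()['ee_pos'],bot.read_state()['finger_gap'])
a=cv2.resize(q[180:330,240:400],None,fx=2.5,fy=2.5,interpolation=2); b=cv2.resize(p[140:290,190:350],None,fx=2.5,fy=2.5,interpolation=2)
cv2.imwrite('pics/c13.png',np.hstack([a,b])[:,:,::-1])
E
```

```text
[ 0.05719605  0.35969216 -0.68648367] [ 0.46182264 -0.2094806   0.06521526] -9.257757819013889e-05
```

View pics/c13.png

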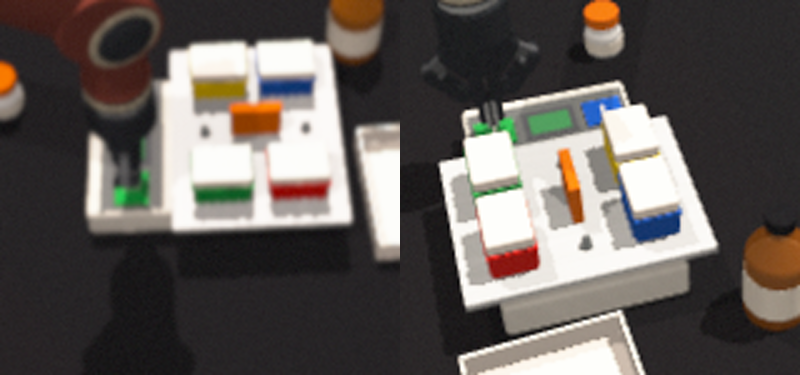

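All four boxes stand on the plate, the pins show, and the fingers are over the green key. I'll press it the same way.

{"name": "play_rows", "arguments": {
  "commands": [
    {"hand": 255, "dx": 0, "dy": 0, "dz": -0.01, "spin": 0},
    {"hand": 255, "dx": 0, "dy": 0, "dz": -0.004, "spin": 0},
    {"hand": 255, "dx": 0, "dy": 0, "dz": -0.002, "spin": 0},
    {"hand": 255, "dx": 0, "dy": 0, "dz": -0.001, "spin": 0},
    {"hand": 255, "dx": 0, "dy": 0, "dz": 0, "spin": 0}
  ]
}}

```text
clock: 43.4
ee_pos: [0.4601, -0.2092, 0.0466]
tcp_rot: [[-0.996, 0.089, -0.001], [0.089, 0.996, -0.001], [0.001, -0.001, -1.0]]
wrist_force: [-2.1, -0.1, 6.4]
finger_gap: -0.0
gripper_force: 2.7
```

{"name": "play_rows", "arguments": {
  "commands": [
    {"hand": 255, "dx": 0, "dy": 0, "dz": -0.001, "spin": 0},
    {"hand": 255, "dx": 0, "dy": 0, "dz": 0, "spin": 0}
  ]
}}

```text
clock: 43.65
ee_pos: [0.4601, -0.2092, 0.0461]
tcp_rot: [[-0.996, 0.089, -0.001], [0.089, 0.996, -0.001], [0.001, -0.001, -1.0]]
wrist_force: [-3.1, 0.5, 7.4]
finger_gap: 0.0004
gripper_force: 4.3
```

{"name": "play_rows", "arguments": {
  "commands": [
    {"hand": 255, "dx": 0, "dy": 0, "dz": 0, "spin": 0},
    {"hand": 255, "dx": 0, "dy": 0, "dz": 0, "spin": 0},
    {"hand": 255, "dx": 0, "dy": 0, "dz": 0, "spin": 0},
    {"hand": 255, "dx": 0, "dy": 0, "dz": 0.01, "spin": 0},
    {"hand": 255, "dx": 0, "dy": 0, "dz": 0.05, "spin": 0},
    {"hand": 255, "dx": 0, "dy": 0, "dz": 0.05, "spin": 0},
    {"hand": 255, "dx": 0, "dy": 0, "dz": 0.05, "spin": 0},
    {"hand": 255, "dx": 0, "dy": 0, "dz": 0, "spin": 0},
    {"hand": 255, "dx": 0, "dy": 0, "dz": 0, "spin": 0}
  ]
}}

```text
clock: 44.78
ee_pos: [0.4599, -0.2092, 0.2048]
tcp_rot: [[-0.996, 0.089, -0.001], [0.089, 0.996, -0.0], [0.001, -0.0, -1.0]]
wrist_force: [-0.4, 0.3, 0.4]
finger_gap: -0.0002
gripper_force: 0.0
```

```bash
python3 -c "
from h import *
print(ticket.close_job())"
```

```text
the job is handed in; nothing more can be done
None
```

The job is handed in at 44.8 s, with no verdict returned: the carrier is seated on both pins, tare was pressed at about 8 N while it was empty, all four boxes stand on the carrier, and print was pressed at about 7 N.

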